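Shut the stage's air, stack the setting plates, reopen the air

ROBOT

A 6-joint arm with a two-finger parallel gripper is mounted at the origin on the work surface. World frame = base frame: x ahead of the robot, y to its left, z up, the work surface at z = 0. Lengths are in mm, angles in rad, forces in N, time in s.
With the tool pointing down it reaches from about 350 to 875 mm from the base axis. Payload 4.2 kg.
Tool frame: the origin (TCP) lies between the finger pads; the fingertips stand 17 mm ahead of it and the grasp point (between the pads) lies 2 mm behind it (nose_length is the distance from the TCP to the fingertips, in mm); z points along the fingers, y is the direction in which the jaws open and shut (so a half turn about z gives the same grasp; the last joint's range is limited). The gripper opens to 85 mm and grips with 20 to 120 N. Pads are 22 mm wide; open, the fingers measure 114 mm over their backs; the gripper's body (76 mm by 85 mm) begins 54 mm behind the grasp point. The pads swing forward as they close: fully open they stand 13 mm farther back than shut.
Start: joints at [-1.088, 0.385, 0.008, 0, -1.194, -0.259], TCP at [138.728, -609.388, 227.612] pointing down, gripper open.
Joint ranges: [-3.14, 3.14], [-1.21, 2.06], [-1.07, 1.41], [-3.16, 2.05], [-2.99, -0.16], [-3.1, 3.1]. Speed limits (rad/s): [2.79, 2.79, 3.14, 3.14, 3.14, 3.14].

INTERFACE

Orientations are given as a unit quaternion [x, y, z, w].
In Python, from bench import * gives the robot as it stands.
- The arm moves only by the tool jog_arm, never from a script. Its argument "increments" is a list of rows, each a list of 4 numbers: the shift along the tool's x, y, z in m, then the turn about the tool's z in degrees. A call has 1 to 10 rows; each row is the pose to reach, as a shift and turn from the pose measured when the call began, along the tool's axes at that moment; what a row does not reach only later rows make up. A row lasts 1/8 s, in which the tool goes at most 62.5 mm and 10.7 degrees, less where a joint would pass 70% of its speed; a pose out of reach is approached as far as the arm can. A call with a gripper value outside its range is refused whole. "hand" is the gripper's target within -1 to 1 (fully open at 1, half-way at 0, shut at -1), set as the call begins (left out, the last holds). The fingers move at their own pace and stop on an object; the grip force is fixed at half the most. Time passes only in rows, so rows that repeat a pose let the fingers close. It gives the time, the measured TCP pose, the force and the opening at its end, in the units of the state.
- read_state(): the state, without advancing time (a new reading comes with each control period).
- get_image(name): name is "side" or "top" or "wrist"; returns the picture (480x640x3 uint8, red, green, blue); there is no depth.
- calibration(name): a dict with "fx", "fy", "cx", "cy" (pixels), "position" and "rotation" of the camera in the world; the wrist camera has in their place "hand_eye" (4x4, takes a point from camera to tool coordinates, whose origin is the TCP and whose axes are the flange's). Camera axes: x right, y up, looking along -z (the intrinsics and any distortion apply to the point x, -y, -z); pixel columns grow to the right and rows downward; lengths in mm; the calibration is good to about 2 mm. A picture is of the moment at which its call begins: read the wrist's pose just before it. calibration takes no time and is no camera call.
- job_done(): hands the job in, once; it reports no verdict.
The state is a dict: "clock": time; "joints": joint angles; "joint_vel": joint speeds; "joint_efforts": joint torques, N m; "position": TCP position; "ee_rot": TCP orientation; "contact_force": force on the tool from outside, world axes, zero at the start; "wrist_torque": the same for the moment, N m; "gripper_width": finger opening in mm.
Only numpy, scipy, OpenCV 4.12 (cv2) and the standard library are available. Lean on these libraries where they do the work, as an engineer would, in place of code of your own. Each camera call takes 0.05 s, during which the arm holds its last target.

TASK

Get the presetter's measuring stage ready: first turn the bar-handled air valve fully shut (clockwise, bar along the row of knobs) without touching the round knobs beside it, then stack every steel setting plate lying on the table into one square pile on the stage, the large plates below the small ones, each lying flat, centred on the rectangle scribed on the stage, with its long side along the rectangle's long side. When the whole pile stands, turn the valve fully open again (bar across the row), and leave everything else where it is.

Things in the scene. Friction and masses are not known exactly. Their poses are not given: they have to be found in the camera images.
- stage_top (a point): Centre of the measuring stage's flat top: a fixed aluminium block 190 mm (its x) by 170 mm (its y), 15 mm high. A thin dark rectangle, 100 x 68 mm, is scribed on the top about this point, its long side along x; z is up. It stands at a different place and angle each time.
- valve (a joint): The stage's air valve: the only bar-handled knob in the valve bank. 0 = fully open: bar across the row of knobs, in line with its brass outlet stub. pi/2 (1.571) = fully shut: bar lying along the row. Increases clockwise seen from above; hard stops at both ends; light friction (0.03 N m), stays where it is left.
- valve_grip (a point): On the valve knob's vertical turning axis, half-way up its black bar handle (bar 40 mm long, 14 mm wide, 25 mm tall; this point is 12.5 mm below the bar's top, 53.5 mm above the table). x runs along the bar, z up; the frame turns with the bar. Below the bar is a 34 mm disc, its top 12.5 mm below this point.
- bank: White fixed valve bank, 80 mm (its x) by 280 mm (its y), top 30 mm above the table; origin at the centre of its underside. Five knobs stand in a straight row along its y at 54 mm spacing, the middle one over the origin; brass outlet stubs point to its -x. The valve may be the second, third or fourth of the row, so a round knob stands on either side of it.
- reg1_rim (a point): Point on the rim of round regulator knob 1 of the bank (black, 28 mm diameter, top 58 mm above the table), 14 mm along its -x from its axis and 12 mm below its top. It turns freely; leave it alone.
- reg1_seat: Fixed steel seat under round regulator knob 1: origin on that knob's axis, 30 mm above the table.
- reg2_rim (a point): Point on the rim of round regulator knob 2 of the bank (black, 28 mm diameter, top 58 mm above the table), 14 mm along its -x from its axis and 12 mm below its top. It turns freely; leave it alone.
- reg2_seat: Fixed steel seat under round regulator knob 2: origin on that knob's axis, 30 mm above the table.
- reg3_rim (a point): Point on the rim of round regulator knob 3 of the bank (black, 28 mm diameter, top 58 mm above the table), 14 mm along its -x from its axis and 12 mm below its top. It turns freely; leave it alone.
- reg3_seat: Fixed steel seat under round regulator knob 3: origin on that knob's axis, 30 mm above the table.
- reg4_rim (a point): Point on the rim of round regulator knob 4 of the bank (black, 28 mm diameter, top 58 mm above the table), 14 mm along its -x from its axis and 12 mm below its top. It turns freely; leave it alone.
- reg4_seat: Fixed steel seat under round regulator knob 4: origin on that knob's axis, 30 mm above the table.
- large1_c (a point): Large setting plate: flat ground steel, 92 x 60 x 14 mm (its x, y, z), about 0.55 kg; this point is its centre. Starts flat on the table. Two or three of the three large plates are present. Plates of one size are alike.
- large2_c (a point): Large setting plate: flat ground steel, 92 x 60 x 14 mm (its x, y, z), about 0.55 kg; this point is its centre. Starts flat on the table. Two or three of the three large plates are present. Plates of one size are alike.
- large3_c (a point): Large setting plate: flat ground steel, 92 x 60 x 14 mm (its x, y, z), about 0.55 kg; this point is its centre. Starts flat on the table. Two or three of the three large plates are present. Plates of one size are alike.
- small1_c (a point): Small setting plate: flat ground steel, 70 x 44 x 12 mm (its x, y, z), about 0.27 kg; this point is its centre. Starts flat on the table. Two or three of the three small plates are present. Plates of one size are alike.
- small2_c (a point): Small setting plate: flat ground steel, 70 x 44 x 12 mm (its x, y, z), about 0.27 kg; this point is its centre. Starts flat on the table. Two or three of the three small plates are present. Plates of one size are alike.
- small3_c (a point): Small setting plate: flat ground steel, 70 x 44 x 12 mm (its x, y, z), about 0.27 kg; this point is its centre. Starts flat on the table. Two or three of the three small plates are present. Plates of one size are alike.
- nut_c (a point): Bystander, not part of the job: collet nut, dark steel ring 34 mm across, 18 mm high; this point is about its centre. It is loose: leave it where it is.
- roll_c (a point): Bystander, not part of the job: small paper label roll, 32 mm across, 16 mm high; this point is about its centre. It is loose: leave it where it is.
- holder_c (a point): Bystander, not part of the job: steel tool holder standing upright, 62 mm across, 85 mm high; this point is about its centre. It is loose: leave it where it is.
- case_c (a point): Bystander, not part of the job: grey plastic gauge case 60 x 100 x 28 mm; this point is about its centre. It is loose: leave it where it is.
- mouse_c (a point): Bystander, not part of the job: round black computer mouse, 60 mm across, 30 mm high; this point is about its centre. It is loose: leave it where it is.
- penpot_c (a point): Bystander, not part of the job: black open pot, 68 mm across, 70 mm high; this point is about its centre. It is loose: leave it where it is.
Things that resemble listed ones, but are neither listed nor needed, are in the scene too. What is shaped like the part that bears large2_c but blue, orange or yellow is not meant.

How it is judged (in metres and radians):
On the way, in this order (a step that is already met when the one before it is completed fails the run):
1. The air valve is turned fully shut (before any plate is put on the stage) (value of joint valve above 1.42 rad), for 0.2 s.
2. With the valve shut, a first plate lies on the stage (value of joint valve above 1.42 rad and ((horizontal distance between large1_c and stage_top below 0.05 m and z of large1_c in the frame of stage_top between 0.003 and 0.012 m) or (horizontal distance between large2_c and stage_top below 0.05 m and z of large2_c in the frame of stage_top between 0.003 and 0.012 m) or (horizontal distance between large3_c and stage_top below 0.05 m and z of large3_c in the frame of stage_top between 0.003 and 0.012 m) or (horizontal distance between small1_c and stage_top below 0.05 m and z of small1_c in the frame of stage_top between 0.003 and 0.012 m) or (horizontal distance between small2_c and stage_top below 0.05 m and z of small2_c in the frame of stage_top between 0.003 and 0.012 m) or (horizontal distance between small3_c and stage_top below 0.05 m and z of small3_c in the frame of stage_top between 0.003 and 0.012 m))), for 0.2 s.
3. With the valve shut, all plates stand in one square pile on the stage, large below small (value of joint valve above 1.42 rad and horizontal distance between each of large1_c, large2_c, large3_c, small1_c, small2_c, small3_c and stage_top below 0.007 m and z of each of large1_c, large2_c, large3_c, small1_c, small2_c, small3_c in the frame of stage_top above 0.003 m and angle between the x axis of each of large1_c, large2_c, large3_c, small1_c, small2_c, small3_c and the x axis of stage_top, either way round below 0.12 rad and angle between the z axis of each of large1_c, large2_c, large3_c, small1_c, small2_c, small3_c and the z axis of stage_top, either way round below 0.06 rad and z of each of small1_c, small2_c, small3_c in the frame of large1_c above 0.008 m and z of each of small1_c, small2_c, small3_c in the frame of large2_c above 0.008 m and z of each of small1_c, small2_c, small3_c in the frame of large3_c above 0.008 m), for 0.3 s.
4. The valve is turned fully open again (value of joint valve below 0.15 rad), for 0.2 s.
At the end, for the whole second after the job is handed in: Every plate present lies flat in one pile on the stage, its centre within 7 mm (horizontally) of the centre of the stage and its scribed rectangle and its long side within 0.12 rad of the scribed rectangle's long side, every small plate above every large one, and the valve is open (below 0.15 rad) (horizontal distance between each of large1_c, large2_c, large3_c, small1_c, small2_c, small3_c and stage_top below 0.007 m and z of each of large1_c, large2_c, large3_c, small1_c, small2_c, small3_c in the frame of stage_top above 0.003 m and angle between the x axis of each of large1_c, large2_c, large3_c, small1_c, small2_c, small3_c and the x axis of stage_top, either way round below 0.12 rad and angle between the z axis of each of large1_c, large2_c, large3_c, small1_c, small2_c, small3_c and the z axis of stage_top, either way round below 0.06 rad and z of each of small1_c, small2_c, small3_c in the frame of large1_c above 0.008 m and z of each of small1_c, small2_c, small3_c in the frame of large2_c above 0.008 m and z of each of small1_c, small2_c, small3_c in the frame of large3_c above 0.008 m and value of joint valve below 0.15 rad); the robot touches nothing.
It fails at once if A round regulator knob is touched by the robot or turned (contact force between any of the fingers, the arm and reg1 above 1 N or contact force between any of the fingers, the arm and reg2 above 1 N or contact force between any of the fingers, the arm and reg3 above 1 N or contact force between any of the fingers, the arm and reg4 above 1 N or distance of any of reg1_rim, reg2_rim, reg3_rim, reg4_rim from where it was at the start of the episode above 0.005 m).
It fails at once if Something that is not part of the job is shifted by more than 50 mm (distance of any of nut_c, roll_c, holder_c, case_c, mouse_c, penpot_c from where it was at the start of the episode above 0.05 m).
Of large1, large2, large3 only 2 to 3 are there at a start; the rules pass over those that are not, and their reading is None.
Of small1, small2, small3 only 2 to 3 are there at a start; the rules pass over those that are not, and their reading is None.
At some moment in a run one of large1, large2, large3, small1, small2, small3 may be knocked a few centimetres aside while the robot is not near it.
Once in a run the grip may slacken for a moment while it holds something.
It also fails if it takes over 210 s, if anything falls off the work surface, if the arm or the gripper's body presses on something with over 40 N, if the wrist force passes 120 N, or if a joint passes its speed limit or range.

## Working session

There is one attempt and no reset: what is moved stays moved. The work goes in short steps, Python scripts to look and compute and a tool call to move; the robot and the scene stay as the last step left them, time stands still between calls to the robot, and variables do not carry over. Pictures are saved under pics/ and viewed, and the job is handed in when it is done.

Besides the shell and the picture viewer there is one more tool, called after "Request:" as name(argument=value, ...), one argument or row to a line, values as JSON. jog_arm: Moves the arm, as the interface text tells. Its arguments: {"type":"object","properties":{"increments":{"type":"array"},"hand":{"type":"number"}},"required":["increments"]}

```bash
ls; mkdir -p pics; python3 - <<'E'
from bench import *
import cv2
for n in ["side","top","wrist"]:
    s=read_state()
    im=get_image(n); cv2.imwrite(f"pics/{n}0.png",im[:,:,::-1]); print(n,calibration(n))
print(s)
E
```

```text
pics
side {'fx': 486.1299428818493, 'fy': 486.1299428818493, 'cx': 320.47482495816917, 'cy': 237.50734187014888, 'position': array([  355.08375702, -1075.08712034,   821.1264272 ]), 'rotation': array([ 0.47057349, -0.02845796, -0.05910327,  0.87991905])}
top {'fx': 464.7642202207152, 'fy': 464.7642202207152, 'cx': 317.97381079622386, 'cy': 236.91936095853882, 'position': array([ 346.68993131,   37.06471758, 1110.17994162]), 'rotation': array([ 0.042995  , -0.04641103, -0.70442707,  0.70695116])}
wrist {'fx': 348.1254796459453, 'fy': 348.1254796459453, 'cx': 322.20643093670463, 'cy': 241.02062265570783, 'hand_eye': array([[-2.42436830e-04,  9.44925098e-01,  3.27286571e-01,
         8.41892583e+01],
       [ 9.99999939e-01,  3.11460546e-04, -1.58485181e-04,
         1.00704232e+00],
       [-2.51693480e-04,  3.27286513e-01, -9.44925116e-01,
        -1.45947919e+02],
       [ 0.00000000e+00,  0.00000000e+00,  0.00000000e+00,
         1.00000000e+00]])}
{'clock': 0.1, 'joints': array([-1.08837500e+00,  3.85491590e-01,  6.76761286e-03, -4.37828977e-04,
       -1.19402188e+00, -2.58602782e-01]), 'joint_vel': array([-0.0002759 , -0.00163156,  0.00401162,  0.00177131,  0.00135323,
        0.00027699]), 'joint_efforts': array([-1.09729677e-03, -3.93317628e+01,  1.88930207e+01,  4.19787973e+00,
       -2.54356099e-03,  9.51826649e-06]), 'position': array([ 138.62124966, -608.88710798,  226.6253747 ]), 'ee_rot': array([-1.11595538e-01,  9.93753211e-01,  9.82296946e-04, -1.63282243e-04]), 'contact_force': array([ 0.60669269, -0.4074437 ,  1.00440504]), 'wrist_torque': array([ 0.04129534, -0.00054944, -0.05377171]), 'gripper_width': 85.37258467821694}
```

View pics/top0.png

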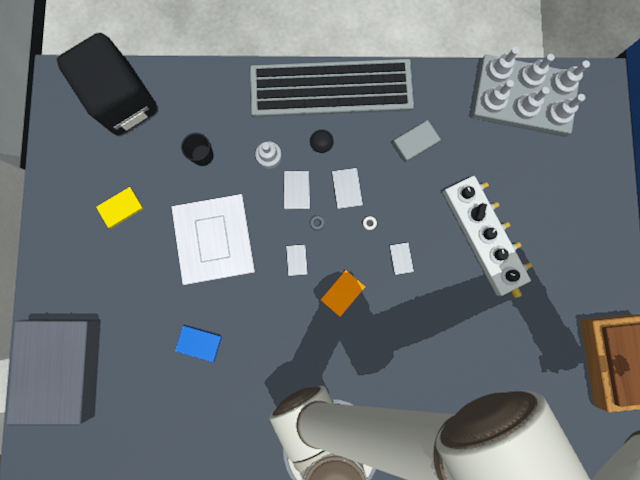

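View pics/side0.png

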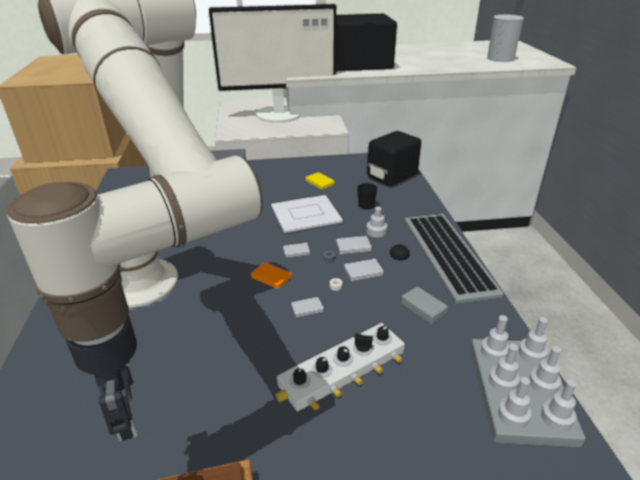

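View pics/wrist0.png

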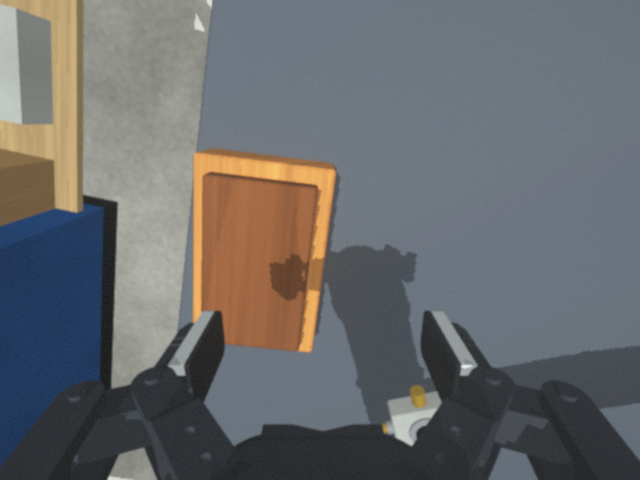

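```bash
cat > h.py <<'E'
from bench import *
import numpy as np, cv2
from scipy.spatial.transform import Rotation as R
def cam(n,s=None):
    c=calibration(n)
    if n=="wrist":
        s=s or read_state()
        H=np.array(c["hand_eye"]); Rt=R.from_quat(s["ee_rot"]).as_matrix()
        return c,Rt@H[:3,3]+s["position"],Rt@H[:3,:3]
    return c,np.array(c["position"]),R.from_quat(c["rotation"]).as_matrix()
def p2w(cm,uv,z):
    c,p,Rm=cm; uv=np.atleast_2d(uv).astype(float)
    d=np.stack([(uv[:,0]-c["cx"])/c["fx"],-(uv[:,1]-c["cy"])/c["fy"],-np.ones(len(uv))],1)@Rm.T
    return p+d*((z-p[2])/d[:,2])[:,None]
def w2p(cm,X):
    c,p,Rm=cm; q=(np.atleast_2d(X)-p)@Rm
    return np.stack([c["cx"]+c["fx"]*q[:,0]/-q[:,2],c["cy"]-c["fy"]*q[:,1]/-q[:,2]],1)
def togo(x,y,z,yaw=None):
    """shift in tool frame (m) ; yaw = desired jaw(y-axis) direction angle world, deg, mod 180"""
    s=read_state(); Rt=R.from_quat(s["ee_rot"]).as_matrix()
    d=Rt.T@(np.array([x,y,z])-s["position"])/1000
    t=None
    if yaw is not None:
        cur=np.degrees(np.arctan2(Rt[1,1],Rt[0,1]))
        t=-((yaw-cur+90)%180-90)  # tool z is down
    return np.round(d,4),t,s
E
python3 - <<'E'
from h import *
im=cv2.imread("pics/top0.png"); cm=cam("top")
cv2.imwrite("pics/c1.png",cv2.resize(im[160:300,270:430],None,fx=5,fy=4.2,interpolation=cv2.INTER_CUBIC)[:600,:800])
cv2.imwrite("pics/c2.png",cv2.resize(im[165:305,430:550],None,fx=5,fy=4.2,interpolation=cv2.INTER_CUBIC))
for n,uv,z in [("stage",(213,240),15),("L",(297,190),14),("L",(347,188),14),("s",(297,260),12),("s",(402,258),12),("valve",(478,212),54)]+[("k%d"%i,p,58) for i,p in enumerate([(467,192),(479,212),(490,234),(501,255),(512,276)])]+[("orange",(342,294),14),("roll",(370,223),16),("nut",(317,222),18)]:
    print(n,p2w(cm,uv,z)[0].round(1))
E
```

```text
stage [477.7 280.8  15. ]
L [599.8  82.9  14. ]
L [605.3 -37.6  14. ]
s [431.1  81.4  12. ]
s [ 436.8 -167.4   12. ]
valve [ 540.5 -337.4   54. ]
k0 [ 586.7 -312.4   58. ]
k1 [ 539.8 -338.3   58. ]
k2 [ 488.8 -361.4   58. ]
k3 [ 440.7 -384.4   58. ]
k4 [ 393.1 -407.1   58. ]
orange [351.6 -24.7  14. ]
roll [519.8 -91.9  16. ]
nut [521.4  34.4  18. ]
```

View pics/c1.png

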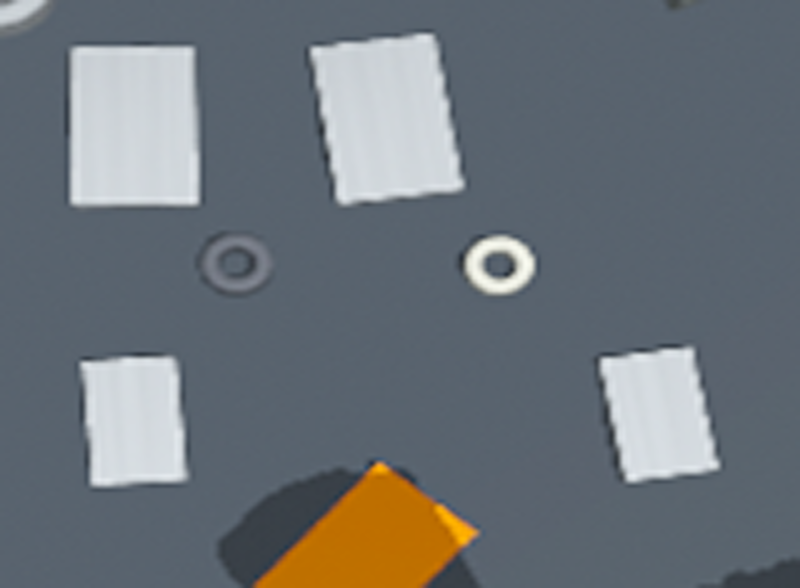

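View pics/c2.png

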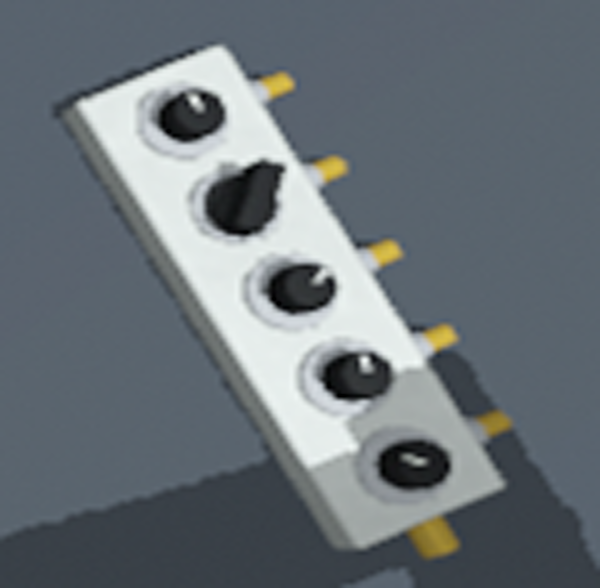

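```bash
python3 - <<'E'
from h import *
print(togo(540,-338,170,26.0))
E
```

```text
(array([-0.4515,  0.1752,  0.057 ]), np.float64(76.81170270035565), {'clock': 0.15, 'joints': array([-1.08844139e+00,  3.85375120e-01,  6.97952555e-03, -3.23302426e-04,
       -1.19399007e+00, -2.58629246e-01]), 'joint_vel': array([-2.14852535e-03, -1.61045864e-03,  5.92703170e-03,  4.94604173e-03,
       -2.00598422e-06,  1.78041364e-03]), 'joint_efforts': array([-5.75209688e-04, -3.92679119e+01,  1.88580018e+01,  4.18857113e+00,
       -3.40855069e-03, -4.74315094e-07]), 'position': array([ 138.60135121, -609.00472257,  226.79560986]), 'ee_rot': array([-1.11570431e-01,  9.93756200e-01,  7.95154803e-04, -1.47660727e-04]), 'contact_force': array([0.11743852, 0.32635643, 0.21241164]), 'wrist_torque': array([-0.03004429, -0.0236001 , -0.04654825]), 'gripper_width': 85.33550372961686})
```

Request:
jog_arm(
  increments=[
    [-0.05,0.02,0.006,-10.3],
    [-0.1,0.04,0.012,-20.6],
    [-0.15,0.06,0.018,-31],
    [-0.2,0.078,0.025,-41.2],
    [-0.25,0.097,0.031,-51.5],
    [-0.3,0.117,0.037,-62],
    [-0.35,0.137,0.043,-72.2],
    [-0.4,0.157,0.05,-82.5],
    [-0.4515,0.1752,0.057,-93],
    [-0.4515,0.1752,0.057,-103.2],
  ],
  hand=-0.4,
)

```text
clock: 1.4
position: [542.5, -335.3, 168.3]
ee_rot: [0.851, -0.525, -0.002, -0.001]
contact_force: [-1.1, 0.3, -0.9]
gripper_width: 25.4
```

```bash
cat > snap.py <<'E'
from h import *
import sys
s=read_state(); im=get_image(sys.argv[1])[:,:,::-1]; cv2.imwrite(sys.argv[2],im)
import pickle; pickle.dump(s,open(sys.argv[2]+".pkl","wb"))
print(s["clock"],s["position"].round(1),s["gripper_width"].round(1),s["joints"].round(2),s["contact_force"].round(1))
E
python3 snap.py wrist pics/w1.png; python3 snap.py top pics/t1.png
```

```text
Traceback (most recent call last):
  File "snap.py", line 5, in <module>
    print(s["clock"],s["position"].round(1),s["gripper_width"].round(1),s["joints"].round(2),s["contact_force"].round(1))
                                            ^^^^^^^^^^^^^^^^^^^^^^^^
AttributeError: 'float' object has no attribute 'round'
Traceback (most recent call last):
  File "snap.py", line 5, in <module>
    print(s["clock"],s["position"].round(1),s["gripper_width"].round(1),s["joints"].round(2),s["contact_force"].round(1))
                                            ^^^^^^^^^^^^^^^^^^^^^^^^
AttributeError: 'float' object has no attribute 'round'
```

View pics/w1.png

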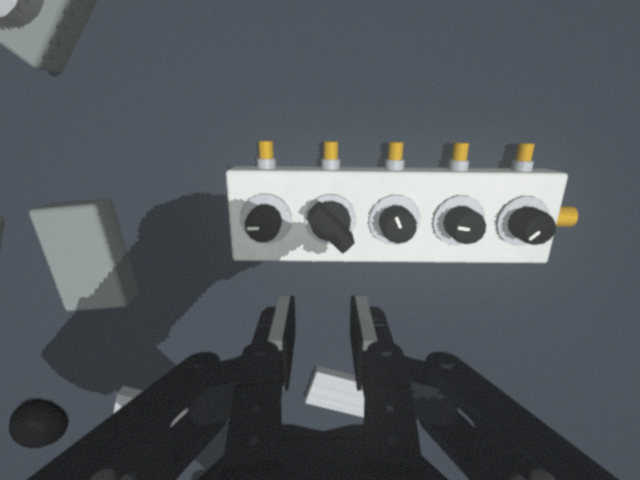

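View pics/t1.png

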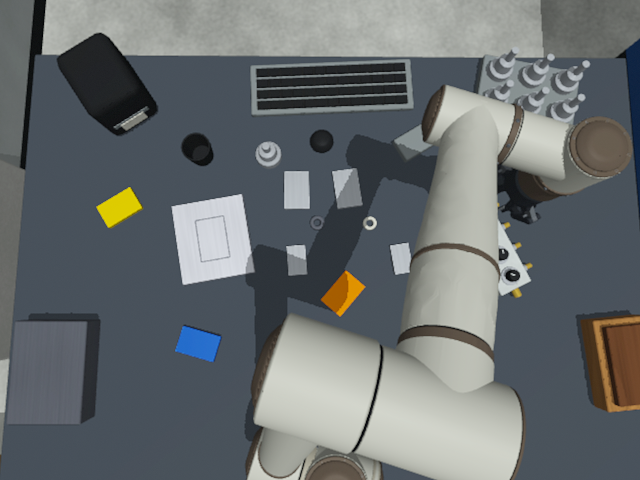

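```bash
sed -i 's/s\["gripper_width"\].round(1)/round(float(s["gripper_width"]),1)/; s/s\["clock"\]/round(s["clock"],2)/' snap.py; python3 - <<'E'
import cv2
im=cv2.imread("pics/w1.png")
cv2.imwrite("pics/c3.png",cv2.resize(im[160:270,220:380],None,fx=5,fy=5,interpolation=cv2.INTER_CUBIC))
im=cv2.imread("pics/side0.png")
cv2.imwrite("pics/c4.png",cv2.resize(im[300:420,270:430],None,fx=5,fy=5,interpolation=cv2.INTER_CUBIC))
E
```

```text
(no output)
```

View pics/c3.png

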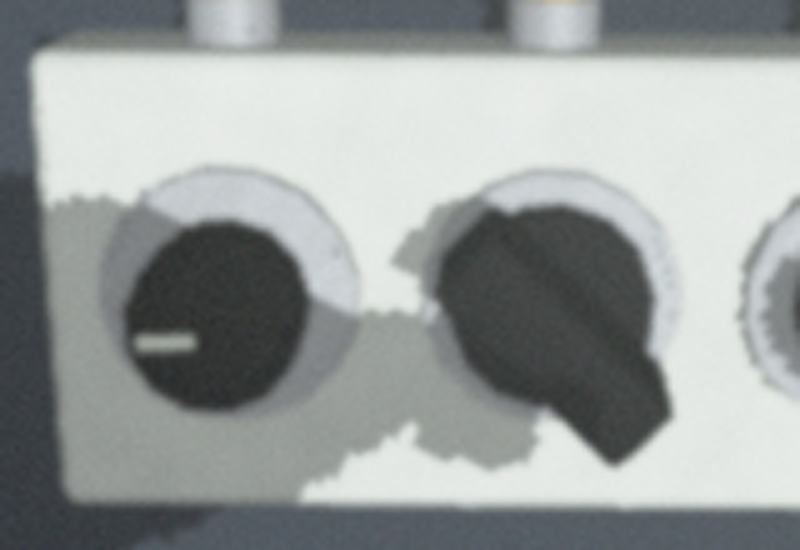

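View pics/c4.png

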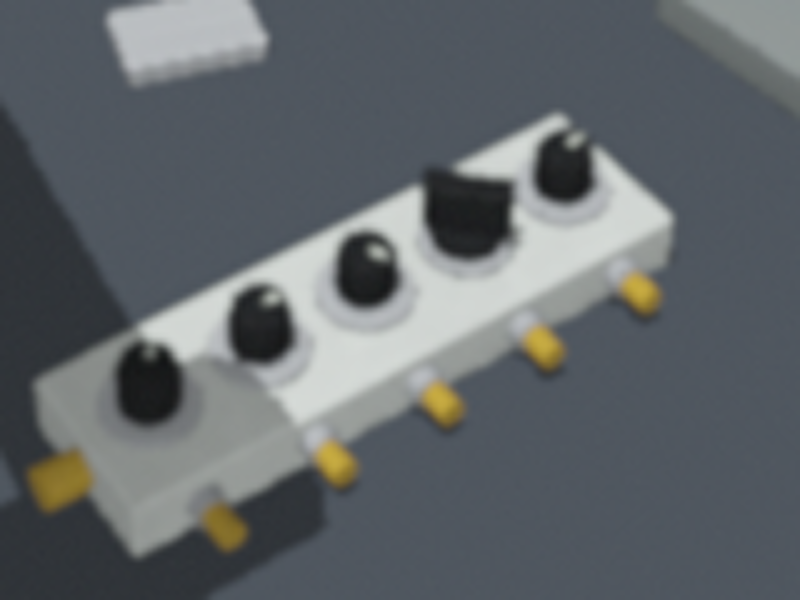

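```bash
python3 - <<'E'
from h import *
import pickle
s=pickle.load(open("pics/w1.png.pkl","rb")) if __import__("os").path.exists("pics/w1.png.pkl") else read_state()
print(s["position"])
cm=cam("wrist",s)
# bank top corners in wrist (z=30)
uv=[(228,170),(566,174),(549,262),(233,261)]
P=p2w(cm,uv,30); print(P.round(1)); c=P.mean(0); print("c",c)
print([np.linalg.norm(P[i]-P[(i+1)%4]).round(1) for i in range(4)])
a=np.arctan2(*(P[0]+P[3]-P[1]-P[2])[1::-1]); print(np.degrees(a))
e=np.array([np.cos(a),np.sin(a),0])
k=c+e*54; k[2]=54; print("knob",k)
im0=cv2.imread("pics/w1.png");im1=cv2.imread("pics/side0.png");im2=cv2.imread("pics/top0.png")
out=[]
for im,cc in((im0,cm),(im1,cam("side")),(im2,cam("top"))):
  for ang in (-24,-64,-104):
    j=cv2.resize(im,None,fx=4,fy=4,interpolation=cv2.INTER_CUBIC)
    t=np.radians(ang);u=np.array([np.cos(t),np.sin(t),0]);v=np.array([-u[1],u[0],0])
    for z,col in((66,(0,0,255)),(41,(0,255,0))):
      q=np.array([[*(k[:2]+(u*a_*20+v*b_*7)[:2]),z] for a_,b_ in((1,1),(1,-1),(-1,-1),(-1,1))])
      cv2.polylines(j,[((w2p(cc,q)+.5)*4).astype(int)],True,col,1)
    x,y=(w2p(cc,k)[0]*4).astype(int); out.append(j[y-95:y+95,x-130:x+130])
cv2.imwrite("pics/fit1.png",np.vstack([np.hstack(out[i:i+3]) for i in (0,3,6)]))
E
```

```text
[ 542.50998835 -335.31415827  168.31942292]
[[ 631.1 -341.6   30. ]
 [ 385.1 -461.2   30. ]
 [ 347.9 -393.4   30. ]
 [ 598.  -269.4   30. ]]
c [ 490.53131975 -366.38981625   30.        ]
[np.float64(273.6), np.float64(77.3), np.float64(279.1), np.float64(79.4)]
26.14455652851341
knob [ 539.00631958 -342.59539691   54.        ]
```

View pics/fit1.png

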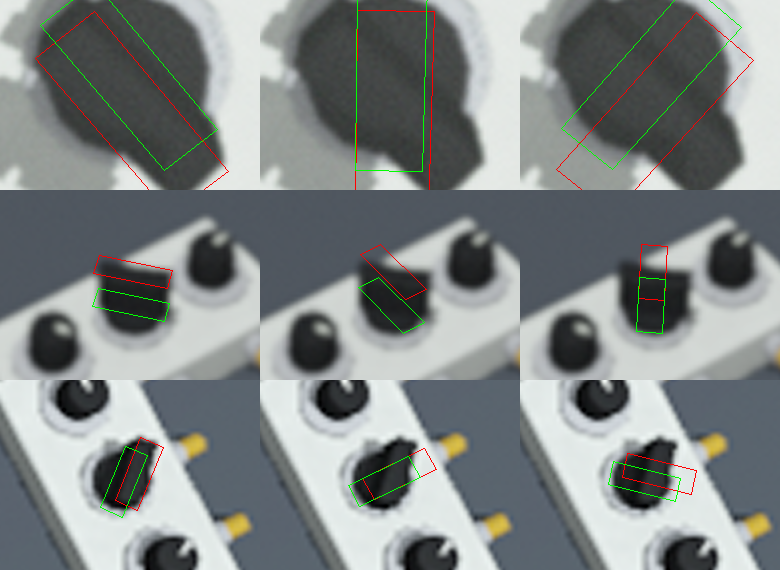

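Request:
jog_arm(
  increments=[
    [0,0,0,10.4],
    [0,0,0,20.8],
    [0,0,0,31.2],
    [0,0,0,41.6],
    [0,0,0,52],
    [0,0,0,62.4],
    [0,0,0,72.8],
    [0,0,0,83.2],
    [0,0,0,93.6],
    [0,0,0,104],
  ],
)

```text
clock: 2.75
position: [539.7, -337.5, 169.1]
ee_rot: [-0.1, 0.995, 0.001, -0.001]
contact_force: [0.3, -0.7, 0.3]
gripper_width: 25.5
```

Request:
jog_arm(
  increments=[
    [0,0,0,10.4],
    [0,0,0,20.8],
    [0,0,0,31.2],
    [0,0,0,36],
    [0,0,0,36],
  ],
)

```text
clock: 3.38
position: [539.0, -338.0, 169.2]
ee_rot: [0.214, 0.977, 0.001, -0.001]
contact_force: [0.5, -0.2, 0.0]
gripper_width: 25.7
```

```bash
python3 snap.py wrist pics/w2.png
```

```text
3.38 [ 539.  -338.   169.2] 25.7 [-0.31  0.45 -0.04 -0.   -1.08 -1.69] [ 0.5 -0.2  0. ]
```

View pics/w2.png

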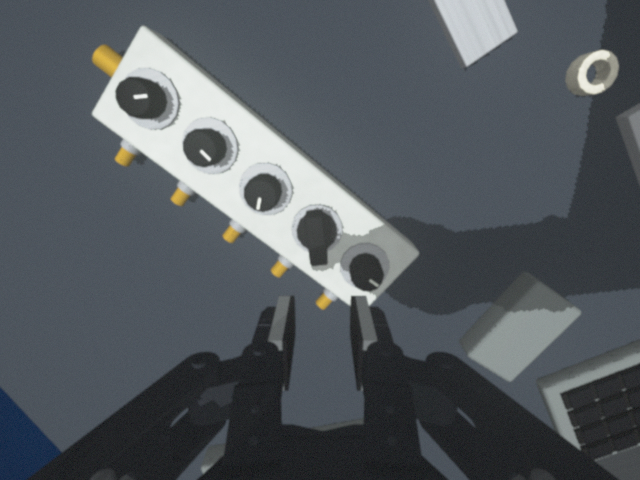

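```bash
python3 - <<'E'
from h import *
import pickle
for f,uv in (("w1",[(263,223),(398,224),(465,224),(531,225)]),("w2",[(366,272),(263,192),(206,147),(143,97)])):
    s=pickle.load(open(f"pics/{f}.png.pkl","rb")); cm=cam("wrist",s)
    P=p2w(cm,uv,58)[:,:2]; t=np.array([1,-1,-2,-3.])*54
    A=np.stack([t,np.ones(4)],1); sol,res,_,_=np.linalg.lstsq(A,P,rcond=None)
    print(f,P.round(1).tolist(),sol.round(2).tolist(),np.hypot(*sol[0]),np.degrees(np.arctan2(sol[0,1],sol[0,0])))
    q=np.degrees(np.arctan2(0,1))
cv2.imwrite("pics/c5.png",cv2.resize(cv2.imread("pics/w2.png")[170:320,230:430],None,fx=4,fy=4,interpolation=cv2.INTER_CUBIC))
E
```

```text
w1 [[586.7, -324.8], [493.9, -370.4], [448.0, -393.3], [402.3, -415.3]] [[0.85, 0.42], [540.38, -347.63]] 0.9518295229729157 26.174697534418385
w2 [[581.7, -317.5], [489.4, -362.5], [443.6, -384.4], [397.1, -406.4]] [[0.85, 0.41], [535.63, -339.93]] 0.9483649701149955 25.728683001585313
```

View pics/c5.png

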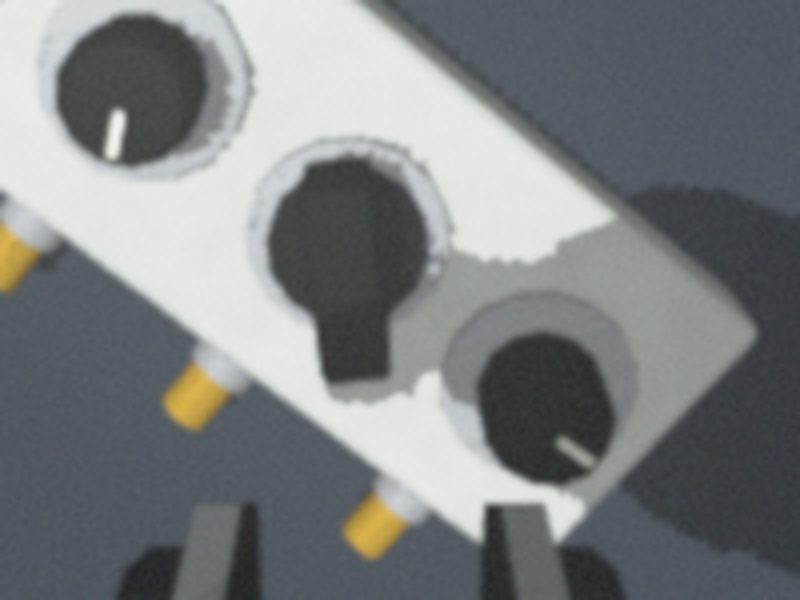

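```bash
python3 - <<'E'
from h import *
print(togo(538.7,-343,66,66)[:2])
E
```

```text
(array([-0.002 , -0.0049,  0.1032]), np.float64(-0.6063665167741163))
```

Request:
jog_arm(
  increments=[
    [-0.002,-0.005,0.0,0],
    [-0.002,-0.005,0.03,0],
    [-0.002,-0.005,0.06,0],
    [-0.002,-0.005,0.085,0],
    [-0.002,-0.005,0.103,0],
    [-0.002,-0.005,0.103,0],
  ],
)

```text
clock: 4.18
position: [537.7, -343.0, 64.7]
ee_rot: [0.213, 0.977, 0.001, -0.003]
contact_force: [-1.0, -0.0, 0.5]
gripper_width: 25.5
```

```bash
python3 snap.py wrist pics/w3.png;python3 snap.py side pics/s3.png; python3 -c "
import cv2,numpy as np
cv2.imwrite('pics/c6.png',np.hstack([cv2.resize(cv2.imread('pics/w3.png')[160:400,200:480],(400,343)),cv2.resize(cv2.imread('pics/s3.png')[280:420,270:430],(392,343))]))"
```

```text
4.17 [ 537.7 -343.    64.7] 25.5 [-0.32  0.56 -0.15 -0.   -0.87 -1.68] [-1.  -0.   0.5]
4.22 [ 538.7 -343.4   66.1] 25.3 [-0.32  0.56 -0.15 -0.   -0.87 -1.68] [ 0.1 -0.4  0.1]
```

View pics/c6.png

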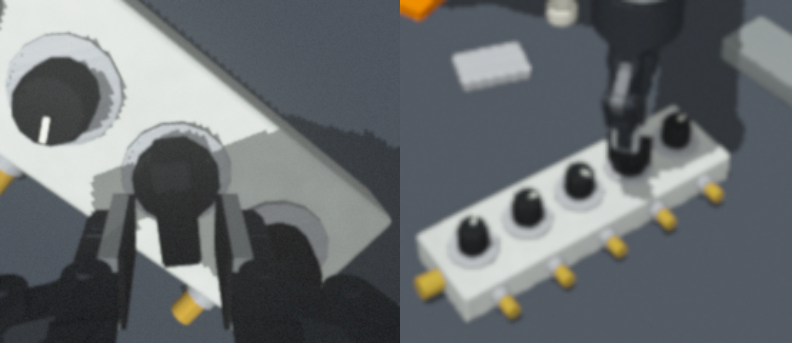

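Request:
jog_arm(
  increments=[
    [0,0,0,0],
    [0,0,0,0],
    [0,0,0,0],
    [0,0,0,0],
  ],
  hand=-1,
)

```text
clock: 4.78
position: [539.3, -343.5, 67.2]
ee_rot: [0.213, 0.977, 0.001, -0.001]
contact_force: [-0.3, 0.0, 0.1]
gripper_width: 0.1
```

Request:
jog_arm(
  increments=[
    [0,0,0,5],
    [0,0,0,10],
    [0,0,0,15],
    [0,0,0,15],
    [0,0,0,15],
  ],
)

```text
clock: 5.4
position: [539.3, -343.5, 67.1]
ee_rot: [0.338, 0.941, 0.001, -0.001]
contact_force: [-0.4, 0.1, 0.7]
gripper_width: 0.1
```

```bash
python3 snap.py wrist pics/w4.png; python3 -c "
from h import *
print(read_state()['wrist_torque'])"
```

```text
5.4 [ 539.3 -343.5   67.1] 0.1 [-0.32  0.55 -0.15 -0.   -0.87 -1.94] [-0.4  0.1  0.7]
[-0.04582794  0.00297901 -0.03483375]
```

View pics/w4.png

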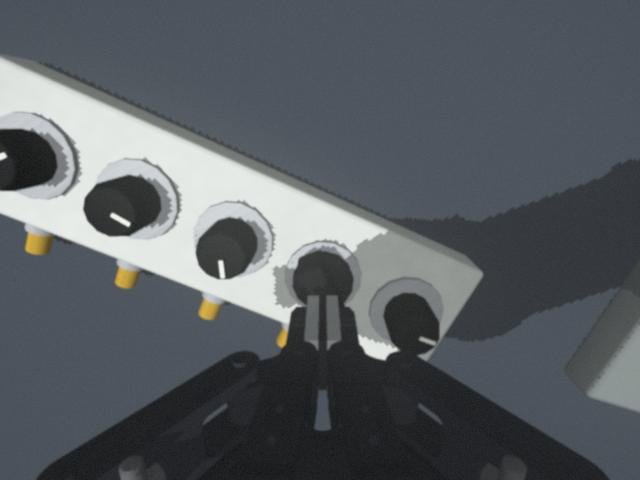

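```bash
python3 snap.py side pics/s4.png; python3 - <<'E'
from h import *
s=read_state()
cm=cam("wrist",s); Rt=R.from_quat(s["ee_rot"]).as_matrix()
for d in (0,17): print(w2p(cm,s["position"]+Rt[:,2]*d))
for n in("side",): print(w2p(cam(n),s["position"]+Rt[:,2]*17),w2p(cam(n),[539,-343,66]))
cv2.imwrite('pics/c7.png',np.hstack([cv2.resize(cv2.imread('pics/w4.png')[210:360,260:410],(400,400),interpolation=2),cv2.resize(cv2.imread('pics/s4.png')[300:400,310:410],(400,400),interpolation=2)]))
E
```

```text
5.45 [ 539.3 -343.5   67.2] 0.3 [-0.32  0.55 -0.15 -0.   -0.87 -1.94] [ 0.  -0.2  0.6]
[[320.34608073 309.6757677 ]]
[[320.51579208 292.96006185]]
[[362.64477805 341.26757112]] [[362.79117593 335.84830994]]
```

View pics/c7.png

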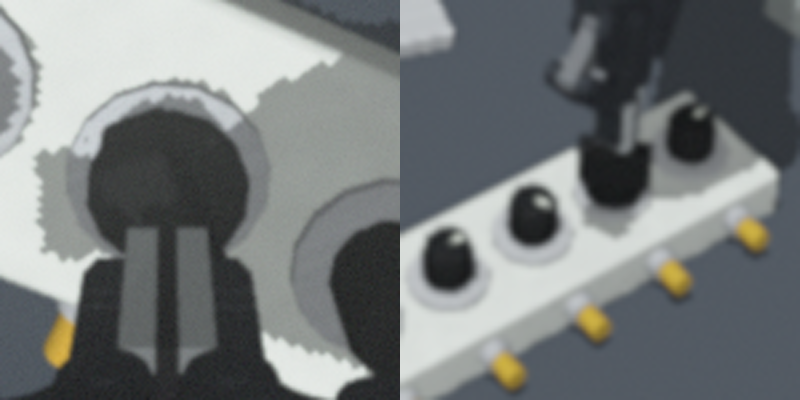

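```bash
python3 - <<'E'
from h import *
import pickle
out=[]
k=np.array([539,-343.])
for f,ang in (("w1",-26),("w2",-26),("w3",-26),("w4",-26),("w4",-41)):
    s=pickle.load(open(f"pics/{f}.png.pkl","rb")); cc=cam("wrist",s)
    j=cv2.resize(cv2.imread(f"pics/{f}.png"),None,fx=4,fy=4,interpolation=cv2.INTER_CUBIC)
    t=np.radians(ang);u=np.array([np.cos(t),np.sin(t)]);v=np.array([-u[1],u[0]])
    for z,col in((66,(0,0,255)),(41,(0,255,0))):
      q=np.array([[*(k+u*a_*20+v*b_*7),z] for a_,b_ in((1,1),(1,-1),(-1,-1),(-1,1))])
      cv2.polylines(j,[((w2p(cc,q)+.5)*4).astype(int)],True,col,1)
    q=np.array([[*(k+17*np.array([np.cos(a),np.sin(a)])),41] for a in np.linspace(0,6.28,40)])
    cv2.polylines(j,[((w2p(cc,q)+.5)*4).astype(int)],True,(255,255,0),1)
    x,y=(w2p(cc,[*k,54])[0]*4).astype(int); out.append(j[y-150:y+150,x-133:x+133])
out.append(out[0]*0)
cv2.imwrite("pics/fit2.png",np.vstack([np.hstack(out[i:i+3]) for i in (0,3)]))
E
```

```text
(no output)
```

View pics/fit2.png

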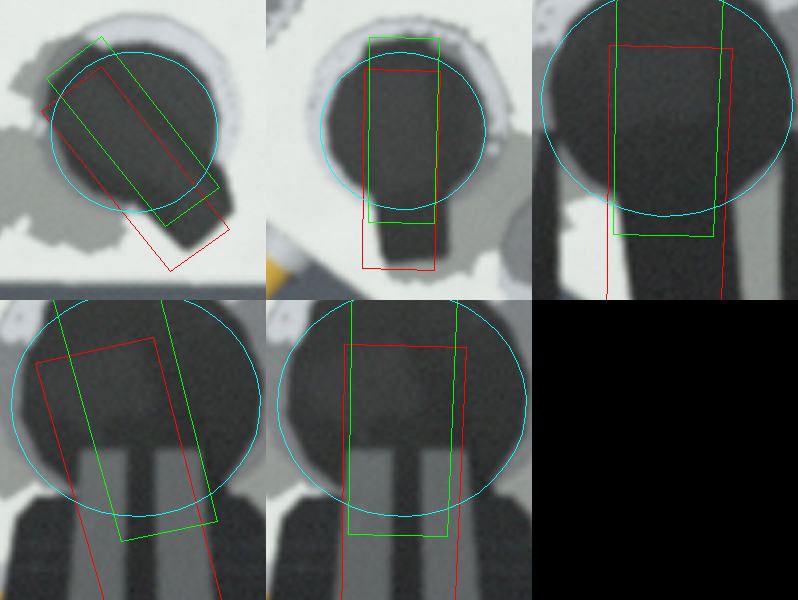

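Request:
jog_arm(
  increments=[
    [0,0,-0.005,0],
    [0,0,-0.005,-5],
    [0,0,-0.005,-15],
    [0,0,-0.005,-15],
  ],
  hand=-0.4,
)

```text
clock: 6.0
position: [539.4, -343.6, 72.5]
ee_rot: [0.213, 0.977, 0.001, -0.0]
contact_force: [0.1, -0.5, 0.5]
gripper_width: 25.2
```

Request:
jog_arm(
  increments=[
    [0,0,0.003,0],
    [0,0,0.006,0],
    [0,0,0.009,0],
    [0,0,0.012,0],
    [0,0,0.012,0],
  ],
)

```text
clock: 6.62
position: [539.2, -343.5, 60.1]
ee_rot: [0.214, 0.977, 0.001, -0.001]
contact_force: [-0.2, 0.9, 0.0]
gripper_width: 25.6
```

```bash
python3 snap.py wrist pics/w5.png; python3 snap.py side pics/s5.png;python3 - <<'E'
from h import *
cv2.imwrite('pics/c8.png',np.hstack([cv2.resize(cv2.imread('pics/w5.png')[210:360,260:410],(400,400),interpolation=2),cv2.resize(cv2.imread('pics/s5.png')[300:400,310:410],(400,400),interpolation=2)]))
E
```

```text
6.62 [ 539.2 -343.5   60.1] 25.6 [-0.32  0.56 -0.15 -0.   -0.86 -1.68] [-0.2  0.9  0. ]
6.67 [ 539.3 -343.6   60.3] 25.5 [-0.32  0.56 -0.15 -0.   -0.86 -1.68] [ 0.5 -0.4 -0. ]
```

View pics/c8.png

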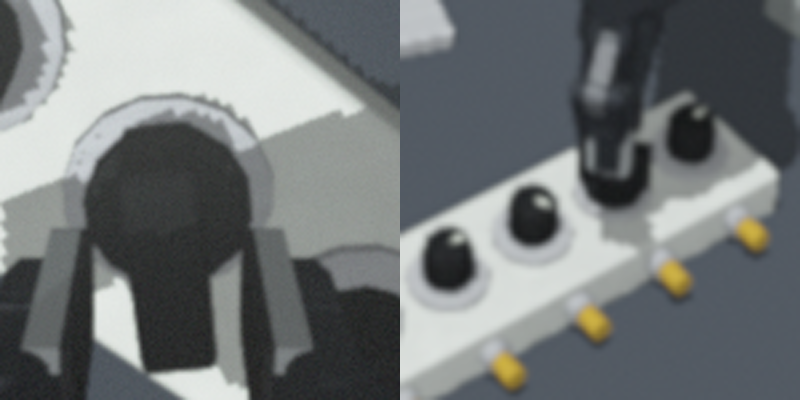

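Request:
jog_arm(
  increments=[
    [0,0,0,0],
    [0,0,0,0],
    [0,0,0,0],
    [0,0,0,0],
  ],
  hand=-1,
)

```text
clock: 7.22
position: [539.6, -343.6, 60.8]
ee_rot: [0.213, 0.977, 0.001, -0.0]
contact_force: [0.1, 0.9, 3.0]
gripper_width: 10.1
```

```bash
python3 snap.py wrist pics/w6.png; python3 snap.py side pics/s6.png;python3 - <<'E'
from h import *
cv2.imwrite('pics/c9.png',np.hstack([cv2.resize(cv2.imread('pics/w6.png')[210:360,260:410],(400,400),interpolation=2),cv2.resize(cv2.imread('pics/s6.png')[300:400,310:410],(400,400),interpolation=2)]))
E
```

```text
7.22 [ 539.6 -343.6   60.8] 10.1 [-0.32  0.56 -0.15 -0.   -0.86 -1.68] [0.1 0.9 3. ]
7.28 [ 539.6 -343.6   60.8] 10.2 [-0.32  0.56 -0.15 -0.   -0.86 -1.68] [-0.1  2.4  3.7]
```

View pics/c9.png

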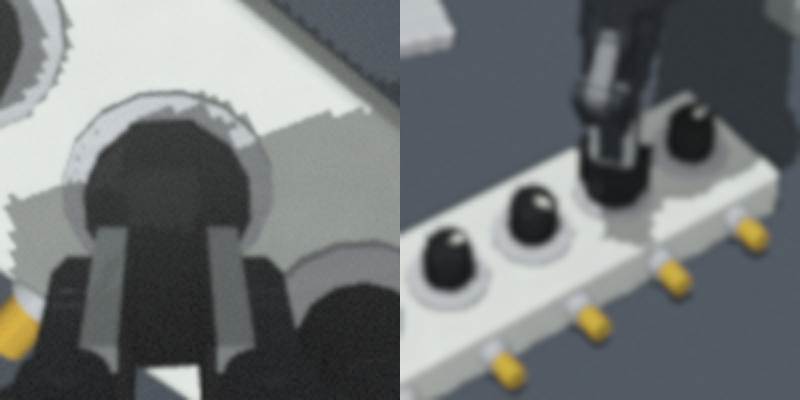

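Request:
jog_arm(
  increments=[
    [0,0,0,0],
    [0,0,0,0],
    [0,0,0.002,0],
    [0,0,0.004,0],
    [0,0,0.007,0],
    [0,0,0.01,0],
    [0,0,0.01,0],
  ],
  hand=-0.4,
)

```text
clock: 8.2
position: [539.4, -343.5, 50.4]
ee_rot: [0.213, 0.977, 0.001, -0.0]
contact_force: [0.0, -0.2, -1.3]
gripper_width: 25.7
```

Request:
jog_arm(
  increments=[
    [0,0,0,0],
    [0,0,0,0],
    [0,0,0,0],
    [0,0,0,0],
  ],
  hand=-1,
)

```text
clock: 8.7
position: [539.6, -343.5, 50.8]
ee_rot: [0.213, 0.977, 0.001, -0.0]
contact_force: [0.8, 0.7, 2.2]
gripper_width: 12.3
```

Request:
jog_arm(
  increments=[
    [0,0,0,4],
    [0,0,0,8],
    [0,0,0,12],
    [0,0,0,16],
    [0,0,0,20],
    [0,0,0,20],
  ],
)

```text
clock: 9.45
position: [539.6, -343.6, 50.8]
ee_rot: [0.379, 0.925, 0.0, -0.0]
contact_force: [-0.6, -0.6, 1.2]
gripper_width: 12.0
```

```bash
python3 snap.py wrist pics/w7.png; python3 snap.py side pics/s7.png;python3 - <<'E'
from h import *
print(read_state()["wrist_torque"])
cv2.imwrite('pics/c10.png',np.hstack([cv2.resize(cv2.imread('pics/w7.png')[210:360,260:410],(400,400),interpolation=2),cv2.resize(cv2.imread('pics/s7.png')[300:400,310:410],(400,400),interpolation=2)]))
E
```

```text
9.45 [ 539.6 -343.6   50.8] 12.0 [-0.32  0.57 -0.16 -0.   -0.84 -2.03] [-0.6 -0.6  1.2]
9.5 [ 539.6 -343.6   50.8] 12.3 [-0.32  0.57 -0.16 -0.   -0.84 -2.03] [0.2 0.3 0.9]
[-0.09847802  0.0695422   0.00500628]
```

View pics/c10.png

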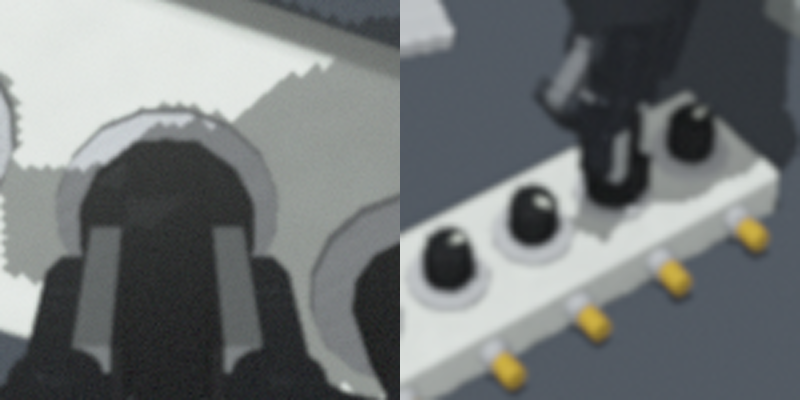

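Request:
jog_arm(
  increments=[
    [0,0,0,5],
    [0,0,0,10],
    [0,0,0,15],
    [0,0,0,20],
    [0,0,0,25],
    [0,0,0,30],
    [0,0,0,30],
  ],
)

```text
clock: 10.42
position: [539.4, -343.8, 50.8]
ee_rot: [0.605, 0.796, 0.0, -0.0]
contact_force: [-0.7, -1.3, 0.8]
gripper_width: 12.3
```

```bash
python3 snap.py wrist pics/w8.png; python3 snap.py side pics/s8.png;python3 - <<'E'
from h import *
print(read_state()["wrist_torque"])
cv2.imwrite('pics/c11.png',np.hstack([cv2.resize(cv2.imread('pics/w8.png')[210:360,260:410],(400,400),interpolation=2),cv2.resize(cv2.imread('pics/s8.png')[300:400,310:410],(400,400),interpolation=2)]))
E
```

```text
10.43 [ 539.4 -343.8   50.8] 12.3 [-0.32  0.57 -0.16 -0.   -0.84 -2.55] [-0.7 -1.3  0.8]
10.47 [ 539.4 -343.8   50.8] 12.4 [-0.32  0.57 -0.16 -0.   -0.84 -2.55] [-1.4 -1.1  1.4]
[-0.23424368  0.19626718 -0.02547608]
```

View pics/c11.png

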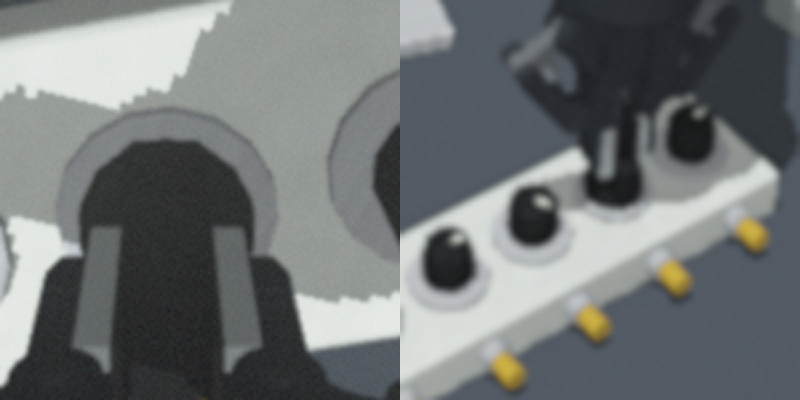

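Request:
jog_arm(
  increments=[
    [0,0,0,5],
    [0,0,0,10],
    [0,0,0,15],
    [0,0,0,20],
    [0,0,0,25],
    [0,0,0,28],
    [0,0,0,28],
  ],
)

```text
clock: 11.4
position: [539.2, -343.8, 50.8]
ee_rot: [0.779, 0.628, -0.0, -0.001]
contact_force: [-1.2, -0.7, 1.4]
gripper_width: 12.0
```

Request:
jog_arm(
  increments=[
    [0,0,0,0],
    [0,0,0,0],
    [0,0,-0.03,0],
    [0,0,-0.06,0],
    [0,0,-0.09,0],
    [0,0,-0.115,0],
    [0,0,-0.115,0],
  ],
  hand=-0.4,
)

```text
clock: 12.28
position: [540.7, -344.3, 168.3]
ee_rot: [0.779, 0.628, 0.001, 0.002]
contact_force: [0.2, 0.4, -0.3]
gripper_width: 25.4
```

```bash
python3 snap.py wrist pics/w9.png
```

```text
12.28 [ 540.7 -344.3  168.3] 25.4 [-0.32  0.45 -0.04 -0.   -1.08 -3.04] [ 0.2  0.4 -0.3]
```

View pics/w9.png

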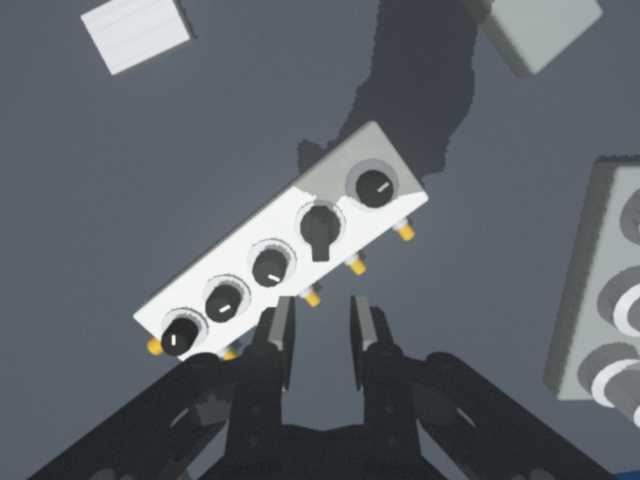

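Request:
jog_arm(
  increments=[
    [0,0,0,-10.6],
    [0,0,0,-21.2],
    [0,0,0,-31.8],
    [0,0,0,-42.4],
    [0,0,0,-53],
    [0,0,0,-63.6],
    [0,0,0,-74.2],
    [0,0,0,-84.8],
    [0,0,0,-95.4],
    [0,0,0,-106],
  ],
)

```text
clock: 13.58
position: [538.9, -343.2, 164.4]
ee_rot: [-0.035, 0.999, 0.001, -0.001]
contact_force: [0.5, -1.0, 0.7]
gripper_width: 25.9
```

Request:
jog_arm(
  increments=[
    [0,0,0,-10.6],
    [0,0,0,-21.2],
    [0,0,0,-31.8],
    [0,0,0,-42.4],
    [0,0,0,-53],
    [0,0,0,-63.6],
    [0,0,0,-74.2],
    [0,0,0,-75],
    [0,0,0,-75],
  ],
)

```text
clock: 14.7
position: [538.6, -343.1, 163.4]
ee_rot: [-0.635, 0.772, 0.002, -0.0]
contact_force: [-0.4, 0.5, 0.7]
gripper_width: 25.7
```

```bash
python3 snap.py wrist pics/w10.png; python3 - <<'E'
from h import *
import pickle
print(togo(539.4,-343.7,50.5,-12)[:2])
for f,ang in (("w9",-102),("w10",-102)):
    s=pickle.load(open(f"pics/{f}.png.pkl","rb"));cc=cam("wrist",s)
    print(s["ee_rot"])
    out=[]
    for k in ([539.4,-343.7],):
      j=cv2.resize(cv2.imread(f"pics/{f}.png"),None,fx=4,fy=4,interpolation=cv2.INTER_CUBIC)
      x,y=(w2p(cc,[*k,54])[0]*4).astype(int)
      for z,col in((66,(0,0,255)),(41,(0,255,0))):
        t=np.radians(ang);u=np.array([np.cos(t),np.sin(t)]);v=np.array([-u[1],u[0]])
        q=np.array([[*(k+u*a_*20+v*b_*7),z] for a_,b_ in((1,1),(1,-1),(-1,-1),(-1,1))])
        cv2.polylines(j,[((w2p(cc,q)+.5)*4).astype(int)],True,col,1)
      cv2.imwrite(f"pics/fit3{f}.png",j[y-250:y+250,x-250:x+250])
E
python3 -c "
import cv2,numpy as np
cv2.imwrite('pics/c12.png',cv2.resize(np.hstack([cv2.imread('pics/fit3w9.png'),cv2.imread('pics/fit3w10.png')]),(800,400)))"
```

```text
14.7 [ 538.6 -343.1  163.4] 25.7 [-0.32  0.46 -0.04 -0.   -1.07  0.12] [-0.4  0.5  0.7]
(array([ 0.0007, -0.0012,  0.1132]), np.float64(0.9256733105664523))
[0.77856747 0.62755742 0.00118302 0.00172585]
[-6.35426823e-01  7.72157753e-01  2.23559179e-03 -4.00381621e-04]
```

View pics/c12.png

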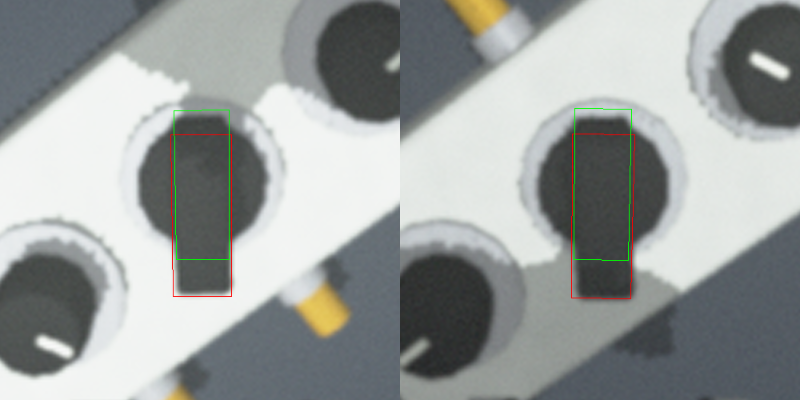

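Request:
jog_arm(
  increments=[
    [0.0007,-0.0012,0.03,1],
    [0.0007,-0.0012,0.06,1],
    [0.0007,-0.0012,0.085,1],
    [0.0007,-0.0012,0.1,1],
    [0.0007,-0.0012,0.113,1],
    [0.0007,-0.0012,0.113,1],
  ],
)

```text
clock: 15.5
position: [539.0, -343.6, 50.0]
ee_rot: [-0.629, 0.778, 0.003, -0.001]
contact_force: [-0.0, -0.6, 0.5]
gripper_width: 25.8
```

Request:
jog_arm(
  increments=[
    [0,0,0,0],
    [0,0,0,0],
    [0,0,0,0],
    [0,0,0,0],
  ],
  hand=-1,
)

```text
clock: 16.0
position: [539.3, -343.9, 51.1]
ee_rot: [-0.629, 0.777, 0.002, -0.001]
contact_force: [-2.0, 0.7, 6.3]
gripper_width: 12.3
```

Request:
jog_arm(
  increments=[
    [0,0,0,7],
    [0,0,0,14],
    [0,0,0,21],
    [0,0,0,28],
    [0,0,0,35],
    [0,0,0,42],
    [0,0,0,47],
    [0,0,0,51],
    [0,0,0,54],
    [0,0,0,54],
  ],
)

```text
clock: 17.25
position: [539.0, -344.0, 51.9]
ee_rot: [-0.253, 0.968, -0.004, -0.011]
contact_force: [-6.4, -0.5, -0.6]
gripper_width: 12.6
```

```bash
python3 -c "
from h import *
s=read_state();print(s['wrist_torque'],s['contact_force'],s['gripper_width'],togo(539.4,-343.7,50.5,26-90)[:2])"
```

```text
[ 0.28914876  2.10450592 20.14721839] [-6.40836641 -0.45063182 -0.63196607] 12.570263597872486 (array([-0.0006,  0.0001,  0.0014]), np.float64(3.2572411134787274))
```

Request:
jog_arm(
  increments=[
    [0,0,0,0],
    [0,0,0,0],
    [0,0,-0.03,0],
    [0,0,-0.06,0],
    [0,0,-0.09,0],
    [0,0,-0.115,0],
    [0,0,-0.115,0],
  ],
  hand=-0.4,
)

```text
clock: 18.12
position: [542.9, -342.9, 169.2]
ee_rot: [-0.252, 0.968, -0.006, -0.009]
contact_force: [-0.2, 0.9, -0.9]
gripper_width: 25.3
```

```bash
python3 snap.py wrist pics/w11.png
```

```text
18.12 [ 542.9 -342.9  169.2] 25.3 [-0.3   0.46 -0.03  0.02 -1.09 -0.77] [-0.2  0.9 -0.9]
```

View pics/w11.png

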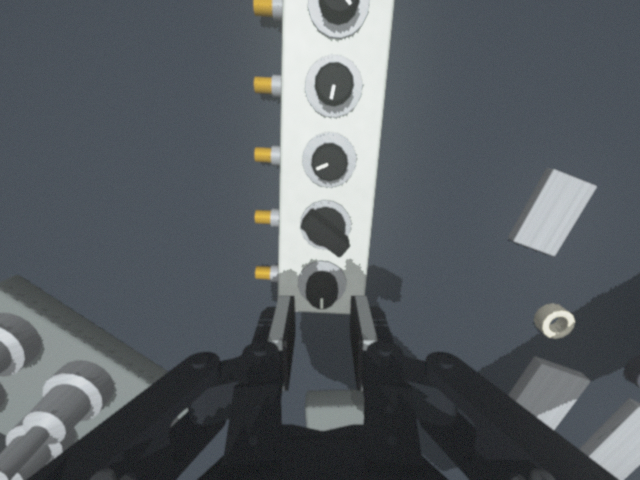

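```bash
python3 - <<'E'
from h import *
import pickle
s=pickle.load(open(f"pics/w11.png.pkl","rb"));cc=cam("wrist",s); k=np.array([539.4,-343.7])
out=[]
for ang in (-102,-110,-118):
      j=cv2.resize(cv2.imread(f"pics/w11.png"),None,fx=4,fy=4,interpolation=cv2.INTER_CUBIC)
      x,y=(w2p(cc,[*k,54])[0]*4).astype(int)
      for z,col in((66,(0,0,255)),(41,(0,255,0))):
        t=np.radians(ang);u=np.array([np.cos(t),np.sin(t)]);v=np.array([-u[1],u[0]])
        q=np.array([[*(k+u*a_*20+v*b_*7),z] for a_,b_ in((1,1),(1,-1),(-1,-1),(-1,1))])
        cv2.polylines(j,[((w2p(cc,q)+.5)*4).astype(int)],True,col,1)
      out.append(j[y-130:y+230,x-130:x+130])
cv2.imwrite(f"pics/fit4.png",np.hstack(out))
print(s["wrist_torque"],read_state()["wrist_torque"])
E
```

```text
[-0.00266302  0.01809648  0.03760449] [ 0.03109111  0.03194052 -0.01337725]
```

View pics/fit4.png

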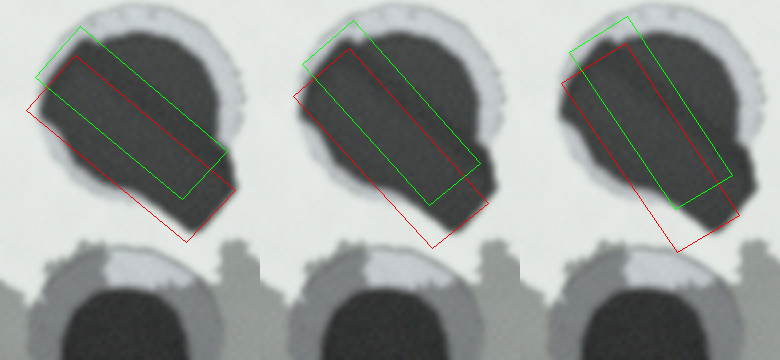

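```bash
python3 - <<'E'
from h import *
print(togo(539.4,-343.7,48,-16)[:2])
E
```

```text
(array([0.0002, 0.0004, 0.1193]), np.float64(-44.820103453280126))
```

Request:
jog_arm(
  increments=[
    [0,0,0,-10],
    [0,0,0,-20],
    [0,0,0,-30],
    [0,0,0,-40],
    [0,0,0,-45],
    [0,0,0,-45],
  ],
)

```text
clock: 18.92
position: [541.3, -342.1, 165.6]
ee_rot: [-0.602, 0.798, 0.001, -0.011]
contact_force: [0.7, -1.0, -1.0]
gripper_width: 25.3
```

```bash
python3 snap.py wrist pics/w12.png; python3 - <<'E'
from h import *
s=read_state(); print(s["ee_rot"])
print(togo(539.4,-343.7,48,-16)[:2])
cv2.imwrite('pics/c13.png',cv2.resize(cv2.imread('pics/w12.png')[150:350,200:450],(750,600),interpolation=2))
E
```

```text
18.93 [ 541.3 -342.1  165.6] 25.3 [-0.3   0.46 -0.04  0.02 -1.09  0.02] [ 0.7 -1.  -1. ]
[-0.60208971  0.79834735  0.00092727 -0.01134098]
(array([-0.    , -0.0003,  0.1179]), np.float64(0.037643758747861966))
```

View pics/c13.png

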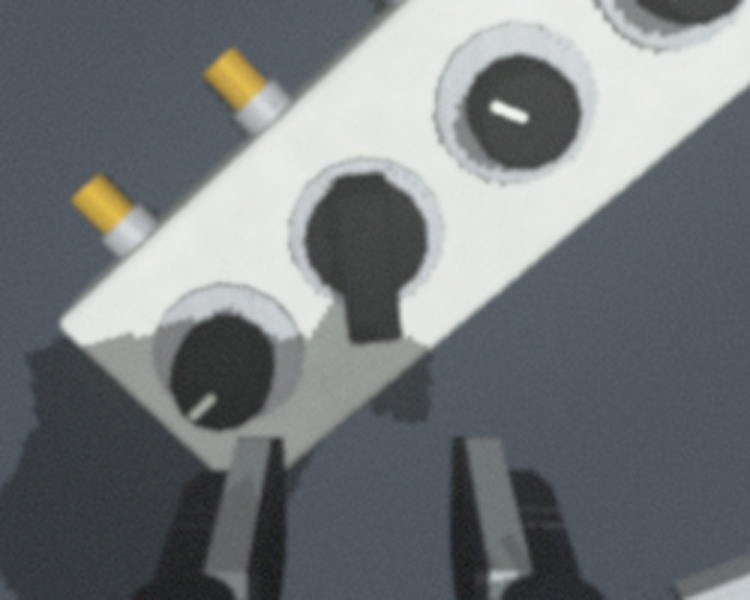

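Request:
jog_arm(
  increments=[
    [0,0,0.03,0],
    [0,0,0.06,0],
    [0,0,0.085,0],
    [0,0,0.1,0],
    [0,0,0.115,0],
    [0,0,0.115,0],
  ],
)

```text
clock: 19.73
position: [538.5, -343.4, 49.8]
ee_rot: [-0.602, 0.798, 0.002, -0.012]
contact_force: [0.2, 0.4, -0.4]
gripper_width: 25.8
```

```bash
python3 snap.py wrist pics/w13.png; python3 snap.py side pics/s13.png; python3 - <<'E'
from h import *
cv2.imwrite('pics/c14.png',np.hstack([cv2.resize(cv2.imread('pics/w13.png')[210:360,260:410],(400,400),interpolation=2),cv2.resize(cv2.imread('pics/s13.png')[300:400,310:410],(400,400),interpolation=2)]))
E
```

```text
19.73 [ 538.5 -343.4   49.8] 25.8 [-0.31  0.58 -0.16  0.02 -0.85  0.01] [ 0.2  0.4 -0.4]
19.77 [ 539.2 -343.7   50.8] 25.5 [-0.31  0.58 -0.16  0.02 -0.85  0.01] [ 0.3 -0.7 -0.3]
```

View pics/c14.png

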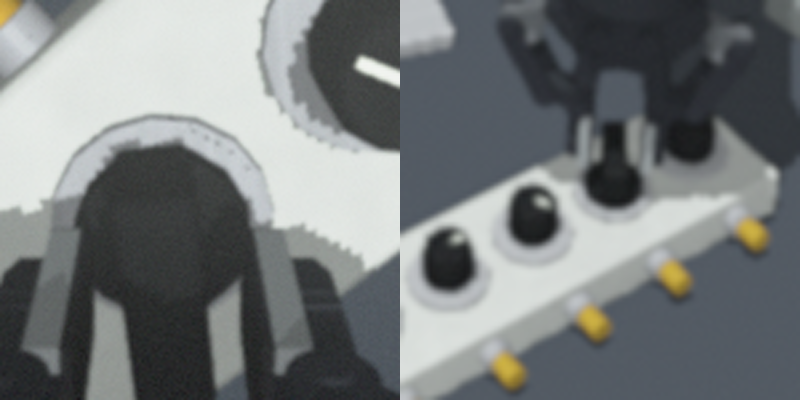

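Request:
jog_arm(
  increments=[
    [0,0,0,0],
    [0,0,0,0],
    [0,0,0,0],
    [0,0,0,0],
  ],
  hand=-1,
)

```text
clock: 20.32
position: [539.2, -343.7, 52.3]
ee_rot: [-0.603, 0.798, 0.001, -0.012]
contact_force: [-3.5, 1.8, 6.0]
gripper_width: 12.8
```

Request:
jog_arm(
  increments=[
    [0,0,0,4],
    [0,0,0,8],
    [0,0,0,12],
    [0,0,0,12],
  ],
)

```text
clock: 20.82
position: [539.1, -343.7, 52.6]
ee_rot: [-0.521, 0.854, -0.001, -0.013]
contact_force: [-4.1, 0.3, 1.9]
gripper_width: 13.0
```

```bash
python3 snap.py wrist pics/w14.png; python3 snap.py side pics/s14.png; python3 - <<'E'
from h import *
print(read_state()["wrist_torque"])
cv2.imwrite('pics/c15.png',np.hstack([cv2.resize(cv2.imread('pics/w14.png')[210:360,260:410],(400,400),interpolation=2),cv2.resize(cv2.imread('pics/s14.png')[300:400,310:410],(400,400),interpolation=2)]))
E
```

```text
20.82 [ 539.1 -343.7   52.6] 13.0 [-0.31  0.58 -0.16  0.03 -0.85 -0.19] [-4.1  0.3  1.9]
20.88 [ 539.2 -343.7   52.6] 12.9 [-0.31  0.58 -0.16  0.03 -0.85 -0.19] [-3.3  1.6  2.3]
[0.35317838 1.11191692 3.63750577]
```

View pics/c15.png

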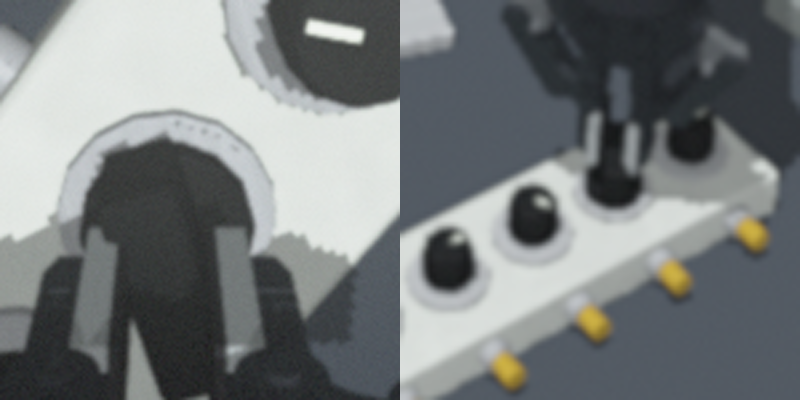

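Request:
jog_arm(
  increments=[
    [0,0,0,-6],
    [0,0,0,-12],
    [0,0,0,-20],
    [0,0,0,-28],
    [0,0,0,-36],
    [0,0,0,-44],
    [0,0,0,-52],
    [0,0,0,-60],
    [0,0,0,-68],
    [0,0,0,-76],
  ],
)

```text
clock: 22.18
position: [538.9, -343.0, 52.4]
ee_rot: [0.934, -0.357, -0.007, 0.009]
contact_force: [-3.8, 3.2, 2.4]
gripper_width: 11.6
```

```bash
python3 snap.py wrist pics/w15.png;  python3 - <<'E'
from h import *
s=read_state();print(s["wrist_torque"],s["gripper_width"],togo(539.4,-343.7,48,66)[:2])
E
```

```text
22.18 [ 538.9 -343.    52.4] 11.6 [-0.31  0.57 -0.16  0.02 -0.85  1.13] [-3.8  3.2  2.4]
[ 1.1504876   0.68637604 -0.01640172] 12.029994479233915 (array([ 0.0009, -0.    ,  0.0044]), np.float64(-17.625332506376765))
```

View pics/w15.png

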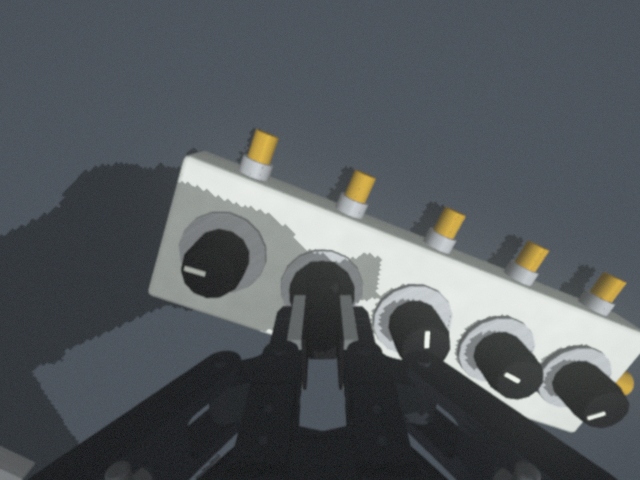

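Request:
jog_arm(
  increments=[
    [0,0,0,-6],
    [0,0,0,-12],
    [0,0,0,-18],
    [0,0,0,-24],
    [0,0,0,-30],
    [0,0,0,-30],
  ],
)

```text
clock: 22.98
position: [538.7, -343.3, 52.4]
ee_rot: [0.994, -0.106, -0.008, 0.006]
contact_force: [-3.3, 0.5, 2.5]
gripper_width: 12.2
```

```bash
python3 snap.py wrist pics/w16.png;  python3 - <<'E'
from h import *
s=read_state();print(s["wrist_torque"],s["gripper_width"],togo(539.4,-343.7,48,66)[:2])
E
```

```text
22.98 [ 538.7 -343.3   52.4] 12.2 [-0.31  0.57 -0.16  0.02 -0.85  1.65] [-3.3  0.5  2.5]
[ 0.22831764  0.70276364 -0.06238379] 12.351954062197446 (array([0.0009, 0.0002, 0.0044]), np.float64(11.91329462734717))
```

View pics/w16.png

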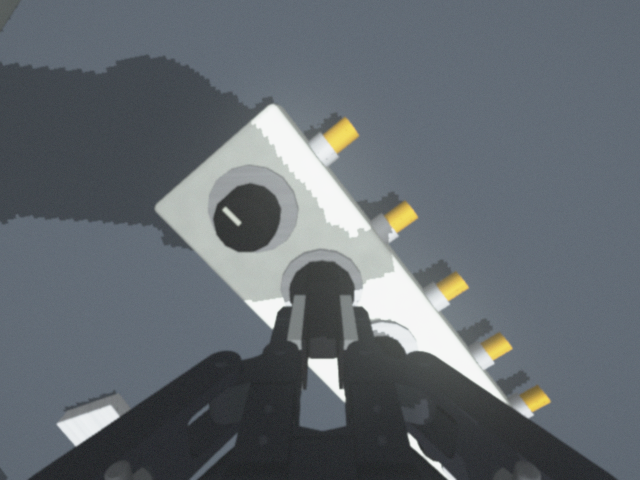

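Request:
jog_arm(
  increments=[
    [0,0,0,-6],
    [0,0,0,-12],
    [0,0,0,-18],
    [0,0,0,-24],
    [0,0,0,-30],
    [0,0,0,-34],
    [0,0,0,-34],
  ],
)

```text
clock: 23.9
position: [538.8, -343.4, 52.8]
ee_rot: [0.986, 0.168, -0.005, 0.001]
contact_force: [-1.4, 2.2, 7.1]
gripper_width: 12.2
```

```bash
python3 snap.py wrist pics/w17.png;  python3 - <<'E'
from h import *
s=read_state();print(s["wrist_torque"],s["gripper_width"],togo(539.4,-343.7,48,116)[:2])
E
```

```text
23.9 [ 538.8 -343.4   52.8] 12.2 [-0.31  0.57 -0.16  0.01 -0.85  2.21] [-1.4  2.2  7.1]
[ 0.39136509  0.35709136 -8.52005257] 12.271567773025332 (array([0.0005, 0.0005, 0.0048]), np.float64(-6.718295835915342))
```

View pics/w17.png

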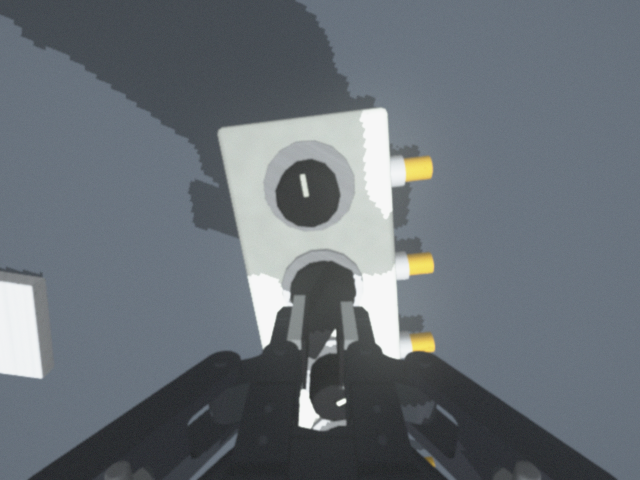

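Request:
jog_arm(
  increments=[
    [0,0,0,5],
    [0,0,0,10],
    [0,0,0,10],
  ],
)

```text
clock: 24.32
position: [538.8, -343.4, 52.7]
ee_rot: [0.997, 0.071, -0.003, -0.0]
contact_force: [-2.6, 1.4, 3.3]
gripper_width: 12.3
```

```bash
python3 snap.py wrist pics/w18.png;  python3 - <<'E'
from h import *
s=read_state();print(s["wrist_torque"],s["gripper_width"],togo(539.4,-343.7,48,116)[:2])
E
```

```text
24.32 [ 538.8 -343.4   52.7] 12.3 [-0.31  0.57 -0.16  0.   -0.85  2.03] [-2.6  1.4  3.3]
[ 0.554334    0.36845845 -4.86278439] 12.023406048866404 (array([0.0006, 0.0004, 0.0047]), np.float64(-17.572107435391445))
```

Request:
jog_arm(
  increments=[
    [0,0,0,5],
    [0,0,0,10],
    [0,0,0,10],
  ],
)

```text
clock: 24.75
position: [538.7, -343.4, 52.6]
ee_rot: [1.0, -0.013, -0.004, 0.001]
contact_force: [-2.3, 1.3, 2.1]
gripper_width: 11.7
```

```bash
python3 snap.py wrist pics/w19.png;  python3 - <<'E'
from h import *
s=read_state();print(s["wrist_torque"],s["gripper_width"],togo(539.4,-343.7,48,116)[:2])
cv2.imwrite('pics/c16.png',np.hstack([cv2.resize(cv2.imread(f'pics/{w}.png')[220:400,230:410],(400,400),interpolation=2) for w in("w18","w19")]))
E
```

```text
24.75 [ 538.7 -343.4   52.6] 11.7 [-0.31  0.57 -0.16  0.   -0.85  1.86] [-2.3  1.3  2.1]
[ 0.1258237   0.60177752 -2.35023975] 12.415691356741117 (array([0.0007, 0.0003, 0.0045]), np.float64(-27.457628159187095))
```

View pics/c16.png

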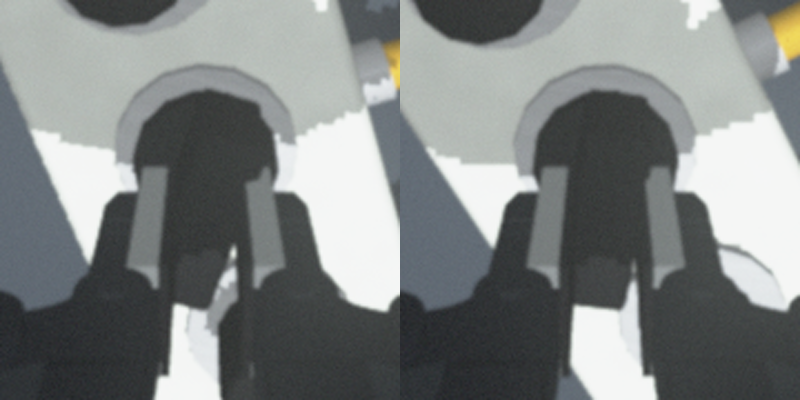

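Request:
jog_arm(
  increments=[
    [0,0,0,6],
    [0,0,0,14],
    [0,0,0,22],
    [0,0,0,30],
    [0,0,0,38],
    [0,0,0,46],
    [0,0,0,54],
    [0,0,0,62],
    [0,0,0,70],
    [0,0,0,78],
  ],
)

```text
clock: 26.05
position: [539.1, -342.8, 52.4]
ee_rot: [0.772, -0.636, -0.003, 0.004]
contact_force: [-1.3, 3.8, 2.0]
gripper_width: 12.2
```

Request:
jog_arm(
  increments=[
    [0,0,0,6],
    [0,0,0,12],
    [0,0,0,18],
    [0,0,0,24],
    [0,0,0,30],
    [0,0,0,33],
    [0,0,0,33],
  ],
)

```text
clock: 26.92
position: [539.4, -342.7, 52.5]
ee_rot: [-0.567, 0.823, 0.001, -0.007]
contact_force: [-3.9, 0.0, 0.9]
gripper_width: 12.1
```

```bash
python3 snap.py wrist pics/w20.png;  python3 - <<'E'
from h import *
s=read_state();print(s["wrist_torque"],s["gripper_width"],togo(539.4,-343.7,48,-16)[:2])
E
```

```text
26.93 [ 539.4 -342.7   52.5] 12.1 [-0.31  0.57 -0.16  0.01 -0.85 -0.06] [-3.9  0.   0.9]
[0.25519706 0.90094531 2.98099821] 11.932756117409967 (array([ 0.0009, -0.0005,  0.0045]), np.float64(-5.067071261796826))
```

View pics/w20.png

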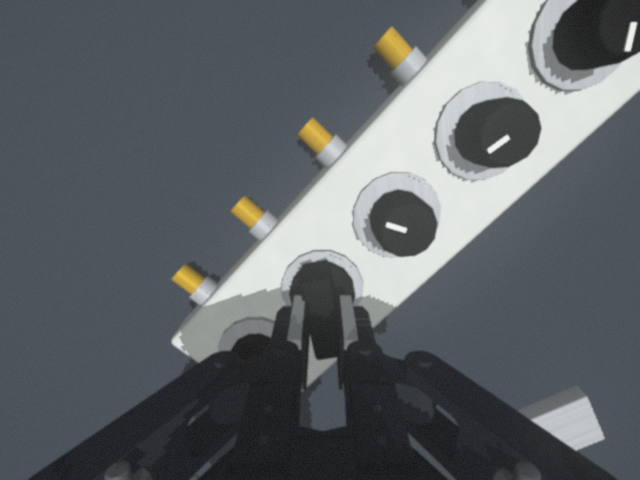

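Request:
jog_arm(
  increments=[
    [0,0,0,0],
    [0,0,0,0],
    [0,0,-0.03,0],
    [0,0,-0.07,0],
    [0,0,-0.12,0],
    [0,0,-0.17,0],
  ],
  hand=-0.4,
)

```text
clock: 27.72
position: [541.8, -342.0, 224.4]
ee_rot: [-0.565, 0.825, 0.001, -0.005]
contact_force: [0.7, -0.6, 0.7]
gripper_width: 25.7
```

```bash
python3 - <<'E'
from h import *
print(togo(600,25,222,None)[:2], read_state()["ee_rot"])
E
```

```text
(array([-0.3632,  0.0782,  0.    ]), None) [-5.65215749e-01  8.24925708e-01  6.78134103e-04 -5.31736522e-03]
```

Request:
jog_arm(
  increments=[
    [-0.03,0.007,0,-10.6],
    [-0.08,0.017,0,-21.2],
    [-0.13,0.028,0,-31.8],
    [-0.18,0.039,0,-42.4],
    [-0.23,0.05,0,-53],
    [-0.28,0.06,0,-63.6],
    [-0.33,0.071,0,-74.2],
    [-0.363,0.078,0,-84.8],
    [-0.363,0.078,0,-95.4],
    [-0.363,0.078,0,-106],
  ],
  hand=1,
)

```text
clock: 28.98
position: [600.7, 25.7, 222.3]
ee_rot: [0.999, -0.042, -0.004, 0.002]
contact_force: [-0.0, -0.2, -0.2]
gripper_width: 85.3
```

```bash
python3 snap.py top pics/t2.png; python3 snap.py wrist pics/w21.png; python3 -c "
import cv2
cv2.imwrite('pics/c17.png',cv2.resize(cv2.imread('pics/t2.png')[160:300,430:550],None,fx=5,fy=4.2,interpolation=2))"
```

```text
28.98 [600.7  25.7 222.3] 85.3 [ 0.31  0.35 -0.06  0.   -1.17  1.17] [-0.  -0.2 -0.2]
29.02 [600.7  25.4 222.3] 85.3 [ 0.31  0.35 -0.06  0.   -1.17  1.18] [0.5 0.4 0.6]
```

View pics/t2.png

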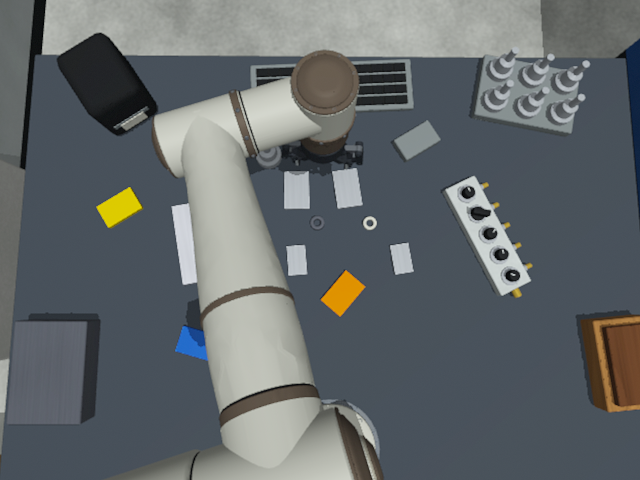

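View pics/c17.png

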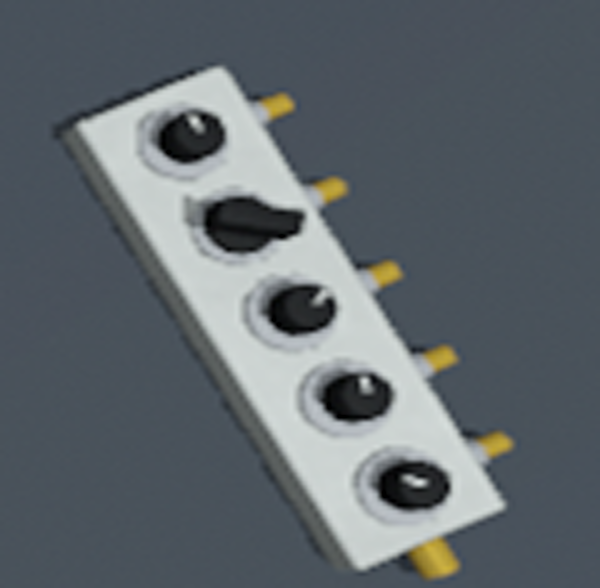

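View pics/w21.png

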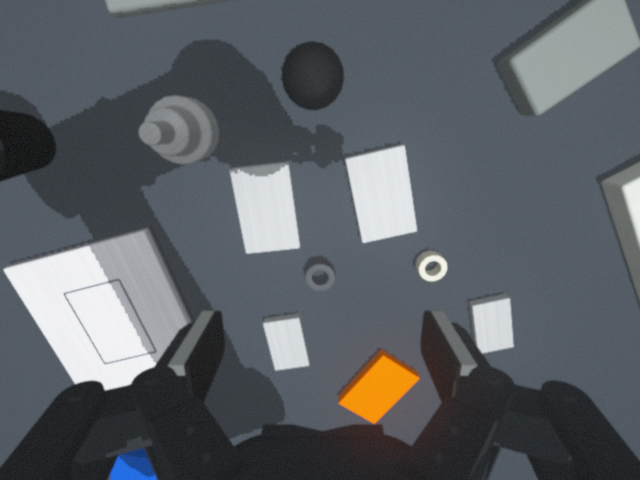

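```bash
python3 - <<'E'
from h import *
print(togo(565.4,-365.6,140,-12)[:2])
E
```

```text
(array([0.0013, 0.3919, 0.084 ]), np.float64(-83.24443484342777))
```

Request:
jog_arm(
  increments=[
    [0.0,0.04,0.0,10.6],
    [0.0,0.09,0.0,21.2],
    [0.0,0.14,0.0,31.8],
    [0.0,0.19,0.0,42.4],
    [0.0,0.24,0.0,53],
    [0.0,0.29,0.02,63.6],
    [0.001,0.34,0.04,74.2],
    [0.0013,0.392,0.06,84.8],
    [0.0013,0.392,0.084,95.4],
    [0.0013,0.392,0.084,96.8],
  ],
  hand=-1,
)

```text
clock: 30.32
position: [563.9, -366.0, 137.6]
ee_rot: [-0.627, 0.779, 0.003, -0.005]
contact_force: [0.4, -0.1, 0.0]
gripper_width: 0.0
```

```bash
python3 snap.py wrist pics/w22.png;python3 - <<'E'
from h import *
print(togo(565.4,-365.6,54,-12)[:2])
E
```

```text
30.32 [ 563.9 -366.   137.6] 0.0 [-0.33  0.54  0.02  0.01 -1.07  0.12] [ 0.4 -0.1  0. ]
(array([-0.0009, -0.0009,  0.0856]), np.float64(-0.15629238179607796))
```

View pics/w22.png

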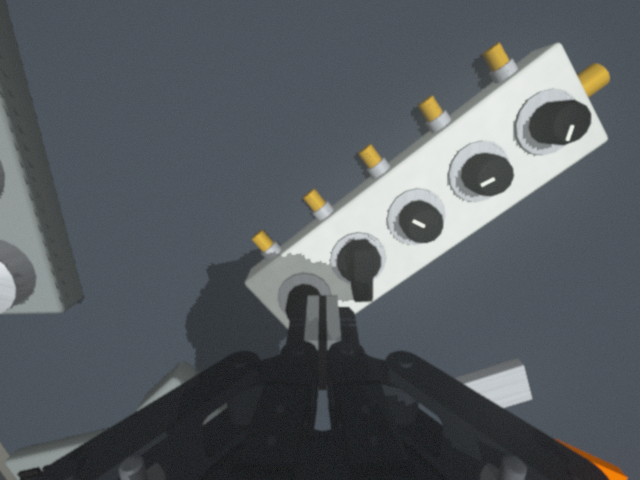

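Request:
jog_arm(
  increments=[
    [-0.0009,-0.0009,0.02,0],
    [-0.0009,-0.0009,0.045,0],
    [-0.0009,-0.0009,0.07,0],
    [-0.0009,-0.0009,0.084,0],
    [-0.0009,-0.0009,0.084,0],
  ],
)

```text
clock: 31.0
position: [565.7, -365.2, 55.6]
ee_rot: [-0.629, 0.778, 0.002, -0.005]
contact_force: [0.3, -0.7, 0.6]
gripper_width: -0.0
```

```bash
python3 snap.py wrist pics/w23.png;python3 snap.py side pics/s23.png;python3 - <<'E'
from h import *
print(togo(539.4+18.2,-343.7-20.2,54,-12)[:2])
cv2.imwrite('pics/c18.png',np.hstack([cv2.resize(cv2.imread('pics/w23.png')[200:400,220:420],(400,400),interpolation=2),cv2.resize(cv2.imread('pics/s23.png')[300:400,310:410],(400,400),interpolation=2)]))
E
```

```text
31.0 [ 565.7 -365.2   55.6] -0.0 [-0.33  0.62 -0.06  0.01 -0.9   0.11] [ 0.3 -0.7  0.6]
31.05 [ 566.2 -365.6   56.6] -0.2 [-0.33  0.62 -0.06  0.01 -0.9   0.11] [ 0.1  0.  -0.3]
(array([-0.    ,  0.009 ,  0.0031]), np.float64(-0.1036843497703046))
```

View pics/c18.png

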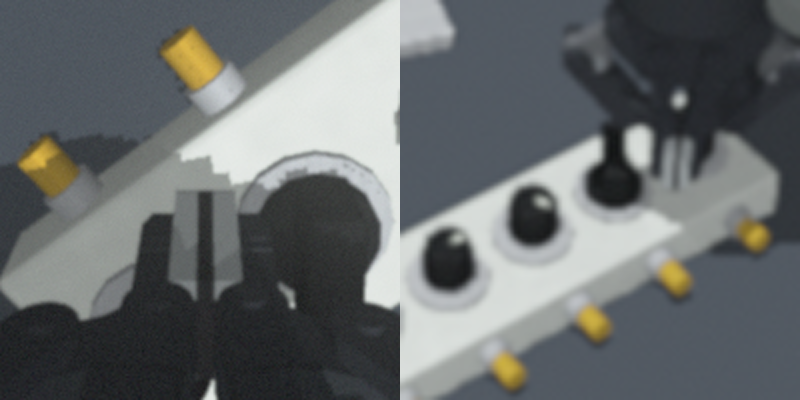

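Request:
jog_arm(
  increments=[
    [0,0.003,0,0],
    [0,0.006,0,0],
    [0,0.009,0,0],
    [0,0.011,0,0],
    [0,0.013,0,0],
    [0,0.013,0,0],
  ],
)

```text
clock: 31.85
position: [553.6, -363.0, 57.1]
ee_rot: [-0.629, 0.778, 0.0, -0.004]
contact_force: [-1.3, -0.8, -1.2]
gripper_width: -0.2
```

```bash
python3 snap.py wrist pics/w24.png;python3 snap.py side pics/s24.png;python3 - <<'E'
from h import *
s=read_state();print(s["contact_force"],s["wrist_torque"])
cv2.imwrite('pics/c19.png',np.hstack([cv2.resize(cv2.imread('pics/w24.png')[200:400,220:420],(400,400),interpolation=2),cv2.resize(cv2.imread('pics/s24.png')[300:400,310:410],(400,400),interpolation=2)]))
E
```

```text
31.85 [ 553.6 -363.    57.1] -0.2 [-0.33  0.6  -0.1   0.01 -0.88  0.12] [-1.3 -0.8 -1.2]
31.9 [ 553.7 -363.1   57.1] 0.0 [-0.33  0.6  -0.1   0.01 -0.88  0.12] [ 0.2  0.2 -0.8]
[-0.21369303  1.05120692 -0.27523624] [-0.01898658 -0.00523416 -0.04112814]
```

View pics/c19.png

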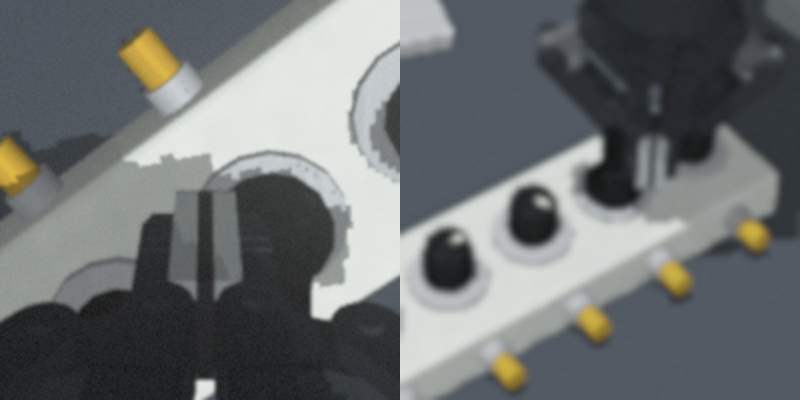

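Nearly at the bar; continue pushing in small steps.

Request:
jog_arm(
  increments=[
    [0,0.002,0,0],
    [0,0.004,0,0],
    [0,0.006,0,0],
    [0,0.006,0,0],
  ],
)

```text
clock: 32.45
position: [549.4, -362.1, 57.3]
ee_rot: [-0.629, 0.778, -0.001, -0.003]
contact_force: [4.9, -1.8, -3.7]
gripper_width: -0.0
```

```bash
python3 snap.py wrist pics/w25.png;python3 snap.py side pics/s25.png;python3 - <<'E'
from h import *
s=read_state();print(s["contact_force"],s["wrist_torque"])
cv2.imwrite('pics/c20.png',np.hstack([cv2.resize(cv2.imread('pics/w25.png')[200:400,220:420],(400,400),interpolation=2),cv2.resize(cv2.imread('pics/s25.png')[300:400,310:410],(400,400),interpolation=2)]))
E
```

```text
32.45 [ 549.4 -362.1   57.3] -0.0 [-0.33  0.59 -0.11  0.01 -0.87  0.12] [ 4.9 -1.8 -3.7]
32.5 [ 549.4 -362.1   57.2] -0.2 [-0.33  0.59 -0.11  0.01 -0.87  0.12] [ 5.1 -1.6 -3.1]
[ 5.22948197 -1.32699492 -2.89862232] [-0.27975286 -1.52239851  0.0232416 ]
```

View pics/c20.png

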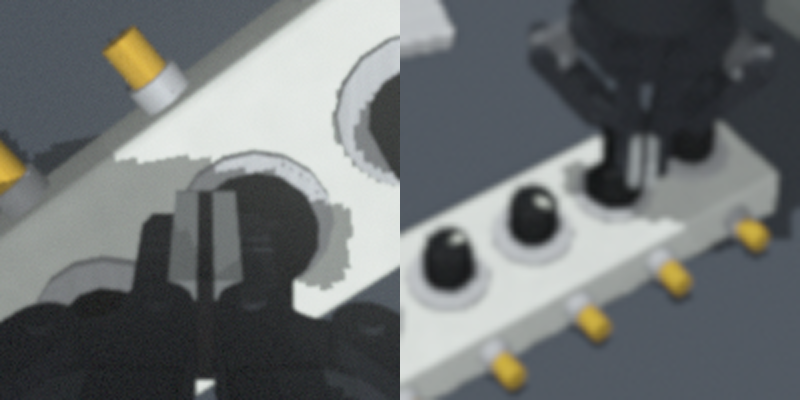

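Request:
jog_arm(
  increments=[
    [0,0.002,0,0],
    [0,0.004,0,0],
    [0,0.006,0,0],
    [0,0.006,0,0],
  ],
)

```text
clock: 33.05
position: [549.0, -361.9, 57.8]
ee_rot: [-0.629, 0.777, -0.006, 0.0]
contact_force: [13.2, -2.4, -9.1]
gripper_width: 0.3
```

```bash
python3 snap.py wrist pics/w26.png;python3 snap.py side pics/s26.png;python3 - <<'E'
from h import *
s=read_state();print(s["contact_force"],s["wrist_torque"])
cv2.imwrite('pics/c21.png',np.hstack([cv2.resize(cv2.imread('pics/w26.png')[200:400,220:420],(400,400),interpolation=2),cv2.resize(cv2.imread('pics/s26.png')[300:400,310:410],(400,400),interpolation=2)]))
E
```

```text
33.05 [ 549.  -361.9   57.8] 0.3 [-0.33  0.59 -0.12  0.01 -0.85  0.12] [13.2 -2.4 -9.1]
33.1 [ 549.  -361.9   57.8] -0.2 [-0.33  0.59 -0.12  0.01 -0.85  0.12] [12.4 -2.8 -8.1]
[12.05708693 -2.26258718 -8.7999679 ] [-0.82127244 -3.58666117  0.01551127]
```

View pics/c21.png

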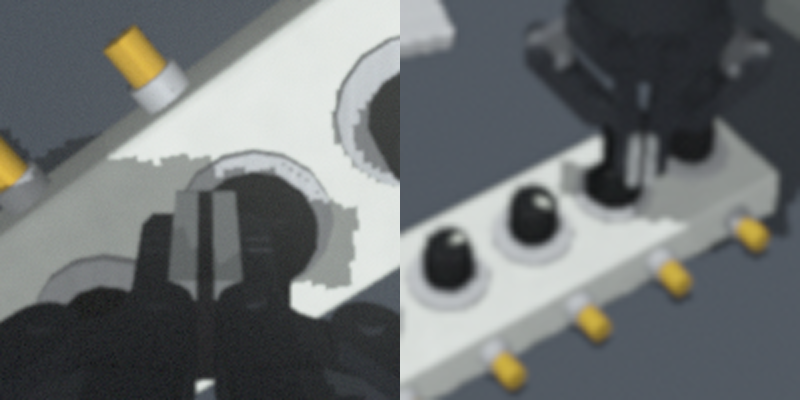

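Request:
jog_arm(
  increments=[
    [0,-0.01,0,0],
    [0,-0.02,0,0],
    [0,-0.02,-0.05,0],
    [0,-0.02,-0.11,0],
    [0,-0.02,-0.165,0],
  ],
)

```text
clock: 33.78
position: [566.5, -364.5, 224.9]
ee_rot: [-0.629, 0.777, -0.006, -0.001]
contact_force: [0.9, 0.5, 0.2]
gripper_width: -0.2
```

```bash
python3 snap.py wrist pics/w27.png; python3 - <<'E'
from h import *
s=read_state(); print(s["ee_rot"])
import pickle
k=np.array([539.4,-343.7]);out=[]
cc=cam("wrist",pickle.load(open("pics/w27.png.pkl","rb")))
for ang in (-98,-102,-106):
      j=cv2.resize(cv2.imread(f"pics/w27.png"),None,fx=4,fy=4,interpolation=cv2.INTER_CUBIC)
      x,y=(w2p(cc,[*k,54])[0]*4).astype(int)
      for z,col in((66,(0,0,255)),(41,(0,255,0))):
        t=np.radians(ang);u=np.array([np.cos(t),np.sin(t)]);v=np.array([-u[1],u[0]])
        q=np.array([[*(k+u*a_*20+v*b_*7),z] for a_,b_ in((1,1),(1,-1),(-1,-1),(-1,1))])
        cv2.polylines(j,[((w2p(cc,q)+.5)*4).astype(int)],True,col,1)
      out.append(j[y-130:y+230,x-130:x+130])
cv2.imwrite(f"pics/fit5.png",np.hstack(out))
print(togo(600,20,222,90)[:2])
E
```

```text
33.77 [ 566.5 -364.5  224.9] -0.2 [-0.33  0.46  0.13  0.01 -1.22  0.12] [0.9 0.5 0.2]
[-0.62966747  0.77674944 -0.01326379  0.00180579]
(array([-0.3849,  0.0505,  0.0063]), np.float64(78.06862269302593))
```

View pics/fit5.png

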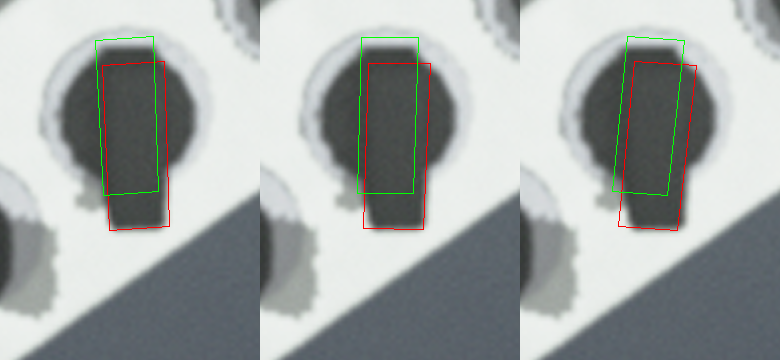

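Request:
jog_arm(
  increments=[
    [-0.04,0.005,0.003,-10.6],
    [-0.09,0.012,0.006,-21.2],
    [-0.14,0.019,0.006,-31.8],
    [-0.19,0.025,0.006,-42.4],
    [-0.24,0.032,0.006,-53],
    [-0.29,0.038,0.006,-63.6],
    [-0.34,0.045,0.006,-74.2],
    [-0.385,0.05,0.006,-84.8],
    [-0.385,0.05,0.006,-95.4],
    [-0.385,0.05,0.006,-102],
  ],
  hand=1,
)

```text
clock: 35.08
position: [599.8, 20.6, 221.9]
ee_rot: [1.0, 0.003, 0.009, 0.01]
contact_force: [0.4, 0.8, -0.2]
gripper_width: 85.4
```

```bash
cat > plates.py <<'E'
from h import *
def rects(im,cm,z,roi=None,thr=150,amin=300):
    hsv=cv2.cvtColor(im,cv2.COLOR_BGR2HSV); m=((hsv[:,:,1]<40)&(hsv[:,:,2]>thr)).astype(np.uint8)*255
    if roi is not None:
        k=np.zeros_like(m); k[roi[1]:roi[3],roi[0]:roi[2]]=1; m=m*k
    m=cv2.morphologyEx(m,cv2.MORPH_OPEN,np.ones((3,3),np.uint8))
    out=[]
    for c in cv2.findContours(m,cv2.RETR_EXTERNAL,cv2.CHAIN_APPROX_NONE)[0]:
        if cv2.contourArea(c)<amin: continue
        P=p2w(cm,c[:,0,:],z)[:,:2].astype(np.float32)
        (x,y),(w,h),a=cv2.minAreaRect(P)
        if w<h: a+=90; w,h=h,w
        out.append((c[:,0].mean(0).round(0).tolist(),round(x,1),round(y,1),round(w,1),round(h,1),round((a+90)%180-90,1)))
    return out
E
python3 snap.py wrist pics/w28.png; python3 - <<'E'
from plates import *
import pickle
print("top");[print(r) for r in rects(cv2.imread("pics/top0.png"),cam("top"),13,amin=200)]
s=pickle.load(open("pics/w28.png.pkl","rb")); print("wrist", s["ee_rot"]); [print(r) for r in rects(cv2.imread("pics/w28.png"),cam("wrist",s),13)]
E
```

```text
35.08 [599.8  20.6 221.9] 85.4 [ 0.32  0.34 -0.09  0.03 -1.14  1.25] [ 0.4  0.8 -0.2]
top
([340.0, 451.0], 19.1, -48.3, 370.5, 154.8, -89.9)
([520.0, 456.0], -32.2, -416.0, 267.3, 183.4, -64.2)
([3.0, 385.0], 142.5, 746.6, 117.5, 18.2, 5.0)
([296.0, 260.0], 431.8, 82.9, 71.2, 45.3, 4.7)
([401.0, 258.0], 436.2, -165.6, 70.8, 45.2, 9.4)
([212.0, 239.0], 481.5, 283.1, 191.9, 171.8, 10.4)
([488.0, 234.0], 496.6, -373.8, 282.0, 87.3, 26.1)
([296.0, 190.0], 601.5, 84.3, 91.2, 60.5, 0.3)
([347.0, 188.0], 606.2, -37.5, 93.7, 61.4, 8.2)
([268.0, 153.0], 690.6, 154.3, 58.6, 57.8, -89.7)
([417.0, 140.0], 727.4, -209.6, 96.5, 57.0, -58.4)
([488.0, 84.0], 869.5, -398.4, 65.2, 56.6, -11.3)
([332.0, 100.0], 862.6, 0.3, 397.2, 127.1, -86.9)
([388.0, 54.0], 1014.0, 48.4, 1358.5, 337.2, 81.5)
wrist [0.99991277 0.00325251 0.00850135 0.00957128]
([267.0, 346.0], 431.7, 83.1, 69.8, 43.7, 4.9)
([479.0, 334.0], 438.1, -164.9, 66.2, 39.9, 9.0)
([418.0, 280.0], 518.7, -91.2, 32.3, 30.5, 4.6)
([83.0, 302.0], 479.2, 285.2, 191.2, 169.3, 10.3)
([629.0, 272.0], 500.5, -330.1, 221.6, 36.7, 16.5)
([257.0, 211.0], 597.3, 85.1, 87.2, 60.2, 1.4)
([375.0, 203.0], 604.5, -36.9, 92.2, 60.0, 8.3)
([567.0, 86.0], 719.7, -210.7, 84.3, 54.8, -58.6)
```

View pics/w28.png

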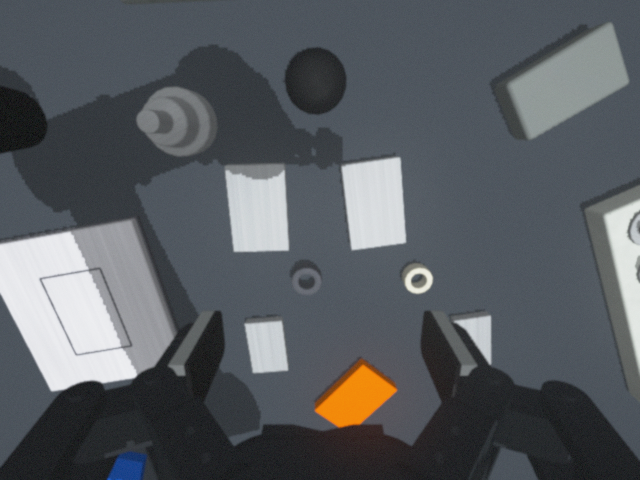

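```bash
python3 - <<'E'
from h import *
print(togo(605.3,-37.2,40,98.3)[:2])
E
```

```text
(array([0.0019, 0.054 , 0.1831]), np.float64(-7.855796969542098))
```

Request:
jog_arm(
  increments=[
    [0.0,0.025,0.02,-4],
    [0.001,0.05,0.07,-8],
    [0.0019,0.054,0.12,-8],
    [0.0019,0.054,0.16,-8],
    [0.0019,0.054,0.183,-8],
    [0.0019,0.054,0.183,-8],
  ],
)

```text
clock: 35.88
position: [603.4, -38.0, 37.9]
ee_rot: [0.997, 0.073, 0.005, 0.011]
contact_force: [-0.3, 0.0, 0.6]
gripper_width: 85.2
```

```bash
python3 snap.py wrist pics/w29.png;python3 snap.py side pics/s29.png; python3 - <<'E'
from h import *
print(togo(605.3,-37.2,20,98.3)[:2],read_state()["ee_rot"])
cv2.imwrite('pics/c22.png',np.hstack([cv2.resize(cv2.imread('pics/w29.png'),(450,337)),cv2.resize(cv2.imread('pics/s29.png')[210:310,310:410],(337,337),interpolation=2)]))
E
```

```text
35.88 [603.4 -38.   37.9] 85.2 [ 0.22  0.54 -0.29  0.03 -0.74  1.48] [-0.3  0.   0.6]
35.92 [604.9 -37.7  39.7] 85.3 [ 0.22  0.54 -0.29  0.03 -0.74  1.48] [ 0.9 -0.6  1.1]
(array([-0.0007, -0.0007,  0.0208]), np.float64(0.11353864665721858)) [0.99721431 0.07342909 0.00809648 0.01030707]
```

View pics/c22.png

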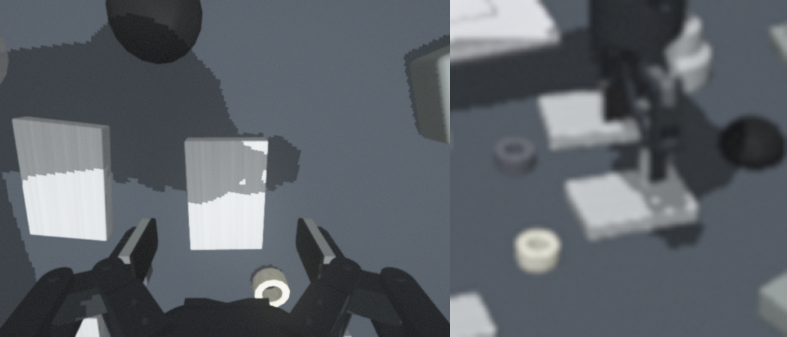

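Request:
jog_arm(
  increments=[
    [-0.0007,-0.0007,0.008,0],
    [-0.0007,-0.0007,0.016,0],
    [-0.0007,-0.0007,0.021,0],
    [-0.0007,-0.0007,0.021,0],
  ],
)

```text
clock: 36.48
position: [605.0, -37.3, 19.3]
ee_rot: [0.997, 0.073, 0.008, 0.01]
contact_force: [-0.9, 0.2, 0.1]
gripper_width: 85.7
```

Request:
jog_arm(
  increments=[
    [0,0,0.003,0],
    [0,0,0.006,0],
    [0,0,0.006,0],
  ],
)

```text
clock: 36.85
position: [604.9, -37.4, 13.0]
ee_rot: [0.997, 0.073, 0.007, 0.01]
contact_force: [-0.1, 0.2, 0.2]
gripper_width: 85.1
```

Request:
jog_arm(
  increments=[
    [0,0,-0.002,0],
    [0,0,-0.002,0],
    [0,0,-0.002,0],
    [0,0,-0.002,0],
    [0,0,-0.002,0],
  ],
  hand=-1,
)

```text
clock: 37.48
position: [604.9, -37.4, 15.0]
ee_rot: [0.997, 0.073, 0.007, 0.01]
contact_force: [0.2, 0.2, -0.3]
gripper_width: -0.0
```

```bash
python3 snap.py side pics/s30.png; python3 snap.py wrist pics/w30.png;  python3 - <<'E'
from h import *
cv2.imwrite('pics/c23.png',np.hstack([cv2.resize(cv2.imread('pics/w30.png'),(450,337)),cv2.resize(cv2.imread('pics/s30.png')[210:310,310:410],(337,337),interpolation=2)]))
E
```

```text
37.48 [604.9 -37.4  15. ] -0.0 [ 0.22  0.57 -0.31  0.04 -0.68  1.47] [ 0.2  0.2 -0.3]
37.52 [604.9 -37.4  15. ] 0.2 [ 0.22  0.57 -0.31  0.04 -0.68  1.47] [-0.4  0.1  0.2]
```

View pics/c23.png

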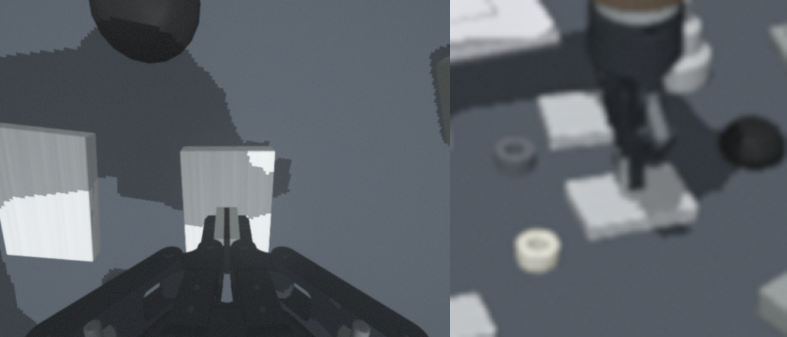

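Request:
jog_arm(
  increments=[
    [0,0,0.002,0],
    [0,0,0.003,0],
    [0,0,0.003,0],
  ],
)

```text
clock: 37.95
position: [604.8, -37.5, 11.8]
ee_rot: [0.997, 0.073, 0.007, 0.01]
contact_force: [1.2, -0.5, 0.6]
gripper_width: 0.1
```

Request:
jog_arm(
  increments=[
    [0,0,0.002,0],
    [0,0,0.003,0],
    [0,0,0.003,0],
  ],
)

```text
clock: 38.33
position: [605.1, -37.5, 10.4]
ee_rot: [0.997, 0.074, 0.007, 0.011]
contact_force: [-2.6, 0.4, 9.4]
gripper_width: 0.2
```

```bash
python3 - <<'E'
from h import *
s=read_state(); cm=cam("wrist",s); Rt=R.from_quat(s["ee_rot"]).as_matrix()
for d in (-10,-5,0,5,10,17): print(d,w2p(cm,s["position"]+Rt@np.array([11,0,d]))[0].round(1))
print(s["contact_force"],s["position"])
E
```

```text
-10 [324.7 298.5]
-5 [324.6 293.1]
0 [324.6 288.1]
5 [324.5 283.3]
10 [324.4 278.8]
17 [324.3 273. ]
[-2.59354825  0.37519412  9.4304915 ] [605.11630444 -37.48973036  10.4435599 ]
```

Request:
jog_arm(
  increments=[
    [0,0,-0.012,0],
    [0,0,-0.025,0],
    [0,0,-0.025,0],
    [0,0,-0.025,0],
    [0,0,-0.025,0],
  ],
  hand=1,
)

```text
clock: 38.95
position: [604.4, -37.1, 34.9]
ee_rot: [0.997, 0.074, 0.007, 0.011]
contact_force: [-0.7, 0.4, 0.1]
gripper_width: 85.4
```

```bash
python3 snap.py wrist pics/w31.png;  python3 - <<'E'
from plates import *
import pickle
s=pickle.load(open("pics/w31.png.pkl","rb"))
[print(r) for r in rects(cv2.imread("pics/w31.png"),cam("wrist",s),14,thr=110)]
print(togo(605.3,-37.2,-5,98.3)[:2],read_state()["ee_rot"])
E
```

```text
38.95 [604.4 -37.1  34.9] 85.4 [ 0.22  0.54 -0.29  0.03 -0.73  1.47] [-0.7  0.4  0.1]
([128.0, 469.0], 464.5, 70.8, 24.6, 24.0, -83.2)
([391.0, 413.0], 527.8, -90.7, 41.9, 32.1, 67.8)
([454.0, 342.0], 582.1, -116.4, 48.8, 10.2, 34.7)
([190.0, 342.0], 562.6, 32.5, 47.8, 9.9, -18.1)
([324.0, 282.0], 604.6, -36.9, 97.5, 62.9, 8.8)
([92.0, 258.0], 600.9, 82.0, 94.8, 66.4, 1.3)
([636.0, 123.0], 707.4, -168.3, 38.8, 4.5, 24.8)
(array([ 0.0004, -0.0006,  0.0399]), np.float64(0.14042222628779655)) [0.99720293 0.07365228 0.00694858 0.0106481 ]
```

View pics/w31.png

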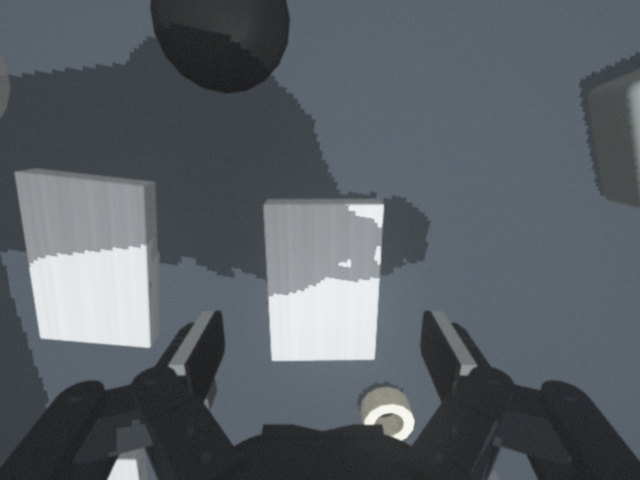

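Request:
jog_arm(
  increments=[
    [0,0,0.012,0],
    [0,0,0.025,0],
    [0,0,0.036,0],
    [0,0,0.04,0],
    [0,0,0.04,0],
  ],
)

```text
clock: 39.62
position: [604.8, -37.9, -5.6]
ee_rot: [0.997, 0.074, 0.006, 0.011]
contact_force: [-0.7, 0.3, -0.4]
gripper_width: 85.4
```

Request:
jog_arm(
  increments=[
    [0,0,0,0],
    [0,0,0,0],
    [0,0,0,0],
    [0,0,0,0],
  ],
  hand=-1,
)

```text
clock: 40.12
position: [605.4, -38.0, -4.5]
ee_rot: [0.997, 0.074, 0.007, 0.011]
contact_force: [-0.7, -0.3, 5.4]
gripper_width: 58.1
```

```bash
python3 snap.py wrist pics/w32.png;  python3 snap.py side pics/s32.png;python3 - <<'E'
from h import *
print(read_state()["ee_rot"])
cv2.imwrite('pics/c24.png',np.hstack([cv2.resize(cv2.imread('pics/w32.png'),(450,337)),cv2.resize(cv2.imread('pics/s32.png')[210:310,310:410],(337,337),interpolation=2)]))
E
```

```text
40.12 [605.4 -38.   -4.5] 58.1 [ 0.22  0.6  -0.32  0.04 -0.64  1.47] [-0.7 -0.3  5.4]
40.17 [605.4 -38.   -4.5] 58.1 [ 0.22  0.6  -0.32  0.04 -0.64  1.47] [-2.1 -0.4  5.2]
[0.99717669 0.07394749 0.00724714 0.01085756]
```

View pics/c24.png

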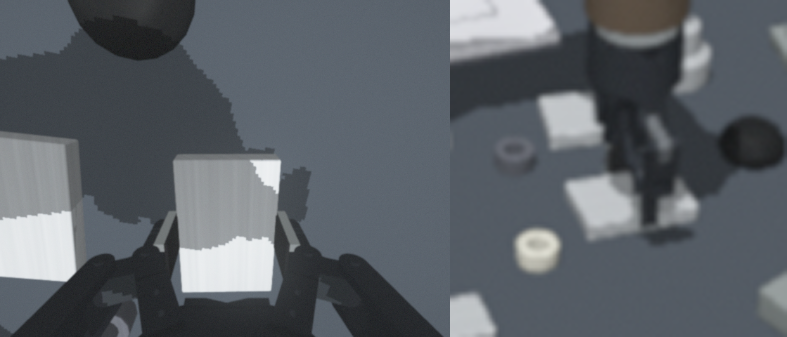

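Request:
jog_arm(
  increments=[
    [0,0,-0.01,0],
    [0,0,-0.03,0],
    [0,0,-0.06,0],
    [0,0,-0.1,0],
    [0,0,-0.13,0],
  ],
)

```text
clock: 40.85
position: [602.7, -35.1, 126.2]
ee_rot: [0.997, 0.074, 0.007, 0.01]
contact_force: [0.5, 0.2, -5.2]
gripper_width: 58.4
```

```bash
python3 - <<'E'
from plates import *
import pickle
s=pickle.load(open("pics/w28.png.pkl","rb")); cm=cam("wrist",s)
P=p2w(cm,[(40,278),(101,268),(131,345),(77,354)],15)[:,:2]; print(P.round(1).tolist(),P.mean(0))
print(cv2.minAreaRect(P.astype(np.float32)))
print(rects(cv2.imread("pics/w28.png"),cm,15,roi=(0,150,200,460)))
print([r for r in rects(cv2.imread("pics/top0.png"),cam("top"),15,roi=(150,180,270,300))])
im=cv2.imread("pics/top0.png")[185:295,165:260]; cv2.imwrite("pics/c25.png",cv2.resize(im,None,fx=5.5,fy=5.4,interpolation=2))
s=read_state(); print(s["gripper_width"],togo(480.5,284,110,100.3)[:2],s["ee_rot"])
E
```

```text
[[523.5, 325.4], [535.1, 257.4], [437.5, 241.2], [425.6, 306.2]] [480.41706856 282.56541825]
((480.1480407714844, 282.9986572265625), (99.731689453125, 68.98263549804688), 9.73869514465332)
[([83.0, 302.0], 480.5, 283.7, 190.1, 168.4, 10.3)]
[([212.0, 239.0], 481.3, 282.6, 191.5, 171.5, 10.4)]
58.376932147829464 (array([-0.0741, -0.3339,  0.008 ]), np.float64(-1.8528160854176008)) [0.99720082 0.07370964 0.00687791 0.01049276]
```

View pics/c25.png

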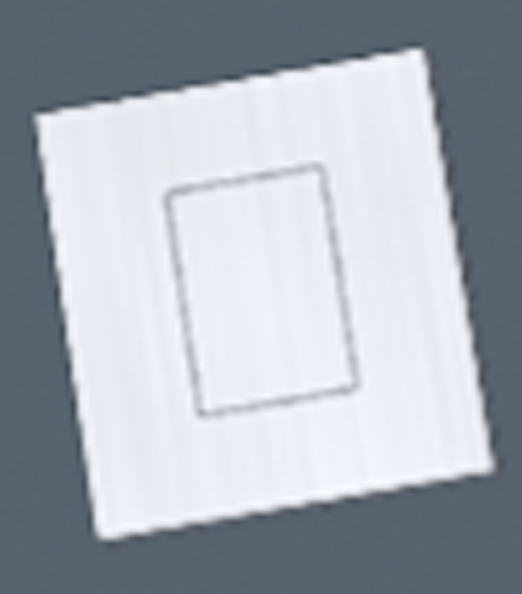

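```bash
python3 - <<'E'
from h import *
print(togo(480.6,283,70,100.3)[:2])
E
```

```text
(array([-0.0746, -0.3337,  0.048 ]), np.float64(-1.8528160854176008))
```

Request:
jog_arm(
  increments=[
    [-0.01,-0.04,0,0],
    [-0.02,-0.09,0,-1],
    [-0.033,-0.15,0,-1.9],
    [-0.047,-0.21,0,-1.9],
    [-0.06,-0.27,0.0,-1.9],
    [-0.07,-0.31,0.01,-1.9],
    [-0.0746,-0.3337,0.03,-1.9],
    [-0.0746,-0.3337,0.048,-1.9],
    [-0.0746,-0.3337,0.048,-1.9],
  ],
)

```text
clock: 41.98
position: [478.6, 281.8, 67.9]
ee_rot: [0.996, 0.09, 0.004, 0.012]
contact_force: [-0.5, -0.1, -5.0]
gripper_width: 58.1
```

```bash
python3 snap.py wrist pics/w33.png;  python3 - <<'E'
from h import *
print(togo(480.6,283,10.5,100.3)[:2],read_state()["ee_rot"])
E
```

```text
41.98 [478.6 281.8  67.9] 58.1 [ 0.84  0.44 -0.38  0.03 -0.77  0.89] [-0.5 -0.1 -5. ]
(array([ 0.0005, -0.0019,  0.0586]), np.float64(0.0423503209002547)) [0.99584418 0.09017712 0.00550344 0.01149685]
```

View pics/w33.png

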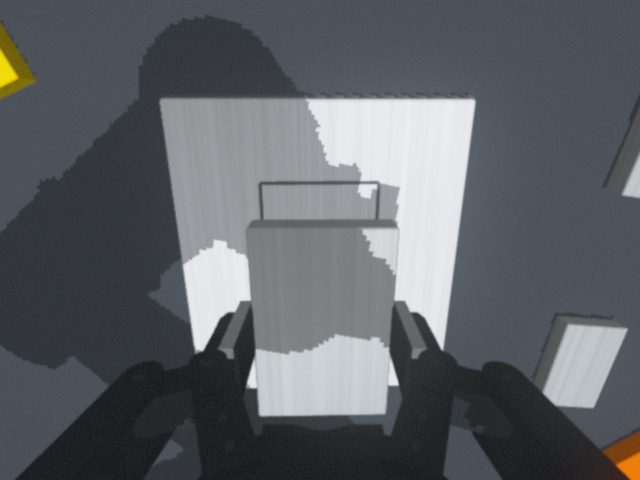

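```bash
python3 - <<'E'
from h import *
import pickle
s=pickle.load(open("pics/w33.png.pkl","rb")); cm=cam("wrist",s)
print(s["position"])
P=p2w(cm,[(248,228),(397,227),(386,414),(259,416)],s["position"][2]+18.5)[:,:2]
c,wh,a=cv2.minAreaRect(P.astype(np.float32));print("plate",c,wh,a, "minus tcp",np.array(c)-s["position"][:2])
Q=p2w(cm,[(261,183),(379,183)],15)[:,:2]; d=Q[1]-Q[0]; print("rect top edge",Q,np.hypot(*d),np.degrees(np.arctan2(d[1],d[0])))
n=np.array([d[1],-d[0]])/np.hypot(*d); n=n if n[0]<0 else -n
print("rect centre", Q.mean(0)+n*50)
S=p2w(cm,[(161,99),(474,99)],15)[:,:2]; d=S[1]-S[0]; print("stage edge",np.hypot(*d),np.degrees(np.arctan2(d[1],d[0])),S.mean(0)+n*95)
E
```

```text
[478.59545691 281.80550166  67.86658654]
plate (478.69683837890625, 282.872802734375) (91.60051727294922, 59.44316101074219) 10.027190208435059 minus tcp [0.10138147 1.06730107]
rect top edge [[522.95515214 325.11836283]
 [534.7940802  258.61728709]] 67.54667491327768 -79.90560992570059
rect centre [479.64859889 283.10430841]
stage edge 166.20987373189968 -79.5849618844643 [479.12232473 283.71784385]
```

```bash
python3 - <<'E'
from h import *
print(read_state()["position"],togo(480.2,282,11.5,100.3)[:2])
E
```

```text
[479.73826988 282.28850167  69.12554356] (array([-0.0001, -0.001 ,  0.0576]), np.float64(0.0423503209002547))
```

Request:
jog_arm(
  increments=[
    [0,-0.001,0.015,0],
    [0,-0.001,0.03,0],
    [0,-0.001,0.045,0],
    [0,-0.001,0.053,0],
    [0,-0.001,0.0565,0],
    [0,-0.001,0.0565,0],
    [0,-0.001,0.0565,0],
  ],
)

```text
clock: 42.9
position: [480.6, 282.4, 13.1]
ee_rot: [0.996, 0.09, 0.006, 0.011]
contact_force: [-0.6, -0.0, -4.5]
gripper_width: 58.0
```

```bash
python3 - <<'E'
from h import *
s=read_state();print(s["contact_force"],togo(480.2,282,10.5,100.3)[:2],s["ee_rot"])
E
```

```text
[-0.61072476 -0.02248493 -4.53849353] (array([-0.0005,  0.0003,  0.0026]), np.float64(0.050065448558484604)) [0.99583928 0.09024882 0.0059934  0.01110698]
```

Request:
jog_arm(
  increments=[
    [-0.0005,0.0003,0.002,0],
    [-0.0005,0.0003,0.004,0],
    [-0.0005,0.0003,0.0045,0],
    [-0.0005,0.0003,0.0045,0],
  ],
)

```text
clock: 43.4
position: [480.4, 282.2, 10.5]
ee_rot: [0.996, 0.09, 0.006, 0.011]
contact_force: [-3.9, -0.9, 6.8]
gripper_width: 58.3
```

Request:
jog_arm(
  increments=[
    [0,0,0,0],
    [0,0,0,0],
    [0,0,0,0],
    [0,0,-0.02,0],
    [0,0,-0.06,0],
    [0,0,-0.11,0],
    [0,0,-0.12,0],
  ],
  hand=1,
)

```text
clock: 44.28
position: [480.3, 286.3, 134.2]
ee_rot: [0.996, 0.091, 0.01, 0.009]
contact_force: [-1.1, -0.4, 0.4]
gripper_width: 85.0
```

```bash
python3 snap.py wrist pics/w34.png;  python3 - <<'E'
from plates import *
import pickle
s=pickle.load(open("pics/w34.png.pkl","rb"));print(s["ee_rot"])
E
```

```text
44.27 [480.3 286.3 134.2] 85.0 [ 0.84  0.36 -0.31  0.03 -0.91  0.89] [-1.1 -0.4  0.4]
[0.99579344 0.09072153 0.00953038 0.00861398]
```

View pics/w34.png

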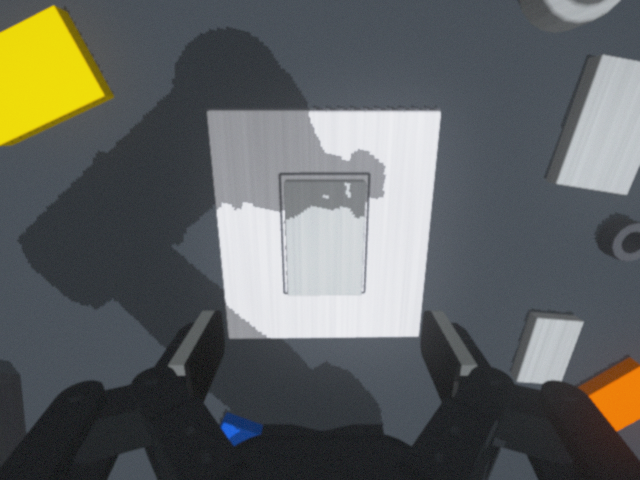

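```bash
python3 - <<'E'
from h import *
im=cv2.imread("pics/w34.png")[160:310,265:385]
im=cv2.convertScaleAbs(im,alpha=1.0)
cv2.imwrite("pics/c26.png",cv2.resize(im,None,fx=4,fy=4,interpolation=2))
E
```

```text
(no output)
```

View pics/c26.png

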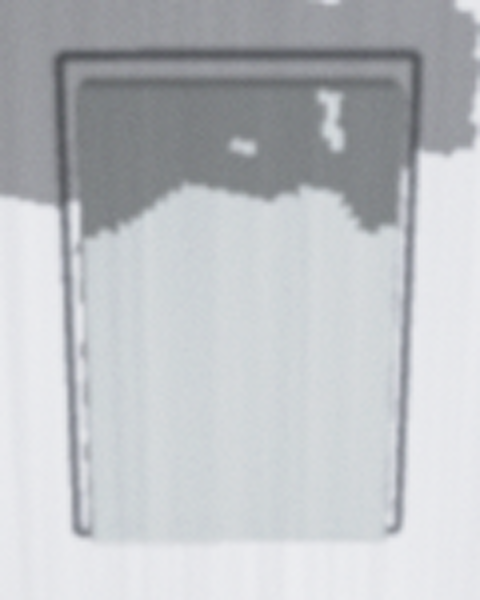

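```bash
python3 - <<'E'
from h import *
import pickle
cm=cam("wrist",pickle.load(open("pics/w34.png.pkl","rb")))
f=lambda L:[(265+x/4,160+y/4) for x,y in L]
for n,L,z in(("rect",[(60,55),(415,57),(397,532),(80,533)],15),("plate",[(79,88),(404,88),(388,540),(90,540)],29)):
    P=p2w(cm,f(L),z)[:,:2]; print(n,P.mean(0).round(2),cv2.minAreaRect(P.astype(np.float32)))
E
```

```text
rect [479.37 282.97] ((479.39727783203125, 283.00152587890625), (100.65726470947266, 67.31108093261719), 10.582490921020508)
plate [480.07 283.05] ((480.206298828125, 282.7789001464844), (90.84869384765625, 59.971866607666016), 9.867241859436035)
```

```bash
python3 - <<'E'
from h import *
print(togo(600.5,84.5,60,90.8)[:2])
E
```

```text
(array([0.081 , 0.2183, 0.0792]), np.float64(9.590051097288665))
```

Request:
jog_arm(
  increments=[
    [0.015,0.04,0,3],
    [0.035,0.09,0,6],
    [0.055,0.145,0,9],
    [0.073,0.195,0.01,9.6],
    [0.081,0.2183,0.04,9.6],
    [0.081,0.2183,0.079,9.6],
    [0.081,0.2183,0.079,9.6],
  ],
)

```text
clock: 45.2
position: [597.2, 82.7, 55.6]
ee_rot: [1.0, 0.006, 0.005, 0.01]
contact_force: [0.2, 0.4, 1.3]
gripper_width: 85.0
```

```bash
python3 - <<'E'
from h import *
get_image("top")
E
python3 snap.py wrist pics/w35.png;  python3 - <<'E'
from plates import *
import pickle
s=pickle.load(open("pics/w35.png.pkl","rb"));print(s["ee_rot"])
[print(r) for r in rects(cv2.imread("pics/w35.png"),cam("wrist",s),14,thr=110)]
E
```

```text
45.25 [599.1  83.8  58.1] 85.4 [ 0.42  0.51 -0.27  0.03 -0.78  1.14] [0.1 1.1 1.4]
[0.99990627 0.00692502 0.00723179 0.00933801]
([132.0, 467.0], 447.8, 222.2, 36.1, 31.0, 89.4)
([631.0, 438.0], 463.9, -141.2, 39.4, 16.8, 17.0)
([394.0, 385.0], 516.6, 34.4, 34.1, 33.7, 89.9)
([593.0, 374.0], 524.4, -98.5, 70.4, 36.4, 62.8)
([454.0, 342.0], 550.9, -2.8, 57.0, 12.4, 27.0)
([190.0, 342.0], 550.7, 168.1, 54.9, 11.8, -25.7)
([54.0, 360.0], 516.3, 248.6, 169.8, 89.4, -15.2)
([340.0, 276.0], 597.6, 78.5, 102.3, 75.5, 0.3)
([173.0, 110.0], 688.1, 160.4, 77.2, 65.5, 53.1)
```

View pics/w35.png

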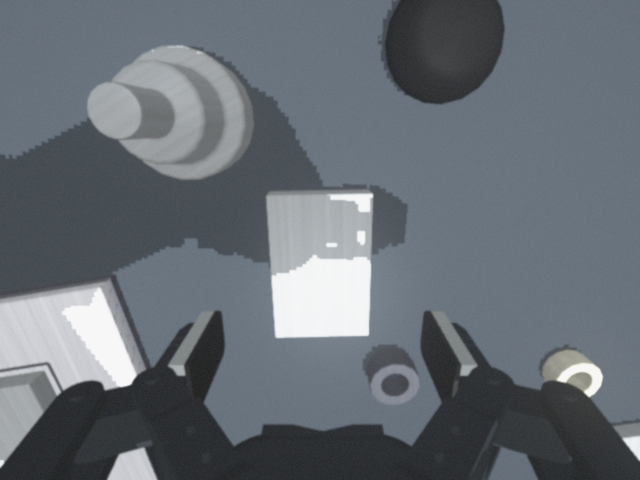

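```bash
python3 - <<'E'
from h import *
import pickle
cm=cam("wrist",pickle.load(open("pics/w35.png.pkl","rb")))
P=p2w(cm,[(267,196),(373,195),(370,336),(275,337)],14)[:,:2]; c,wh,a=cv2.minAreaRect(P.astype(np.float32)); print(c,wh,a)
print(read_state()["position"],togo(c[0],c[1],-5,91)[:2])
E
```

```text
(599.6005859375, 84.09469604492188) (90.8711929321289, 60.50121307373047) 1.131832242012024
[600.42024408  84.55931391  59.92783982] (array([-0.002 , -0.0007,  0.0649]), np.float64(-0.1686818522214253))
```

Request:
jog_arm(
  increments=[
    [-0.001,0,0.015,0],
    [-0.001,0,0.035,0],
    [-0.001,0,0.052,0],
    [-0.001,0,0.061,0],
    [-0.001,0,0.065,0],
    [-0.001,0,0.065,0],
  ],
)

```text
clock: 46.05
position: [600.8, 83.5, -5.0]
ee_rot: [1.0, 0.007, 0.009, 0.009]
contact_force: [-0.4, 1.0, 0.5]
gripper_width: 85.4
```

Request:
jog_arm(
  increments=[
    [0,0,0,0],
    [0,0,0,0],
    [0,0,0,0],
    [0,0,0,0],
  ],
  hand=-1,
)

```text
clock: 46.55
position: [601.5, 83.9, -3.8]
ee_rot: [1.0, 0.008, 0.01, 0.008]
contact_force: [-1.1, 0.4, 5.2]
gripper_width: 58.3
```

Request:
jog_arm(
  increments=[
    [0,0,-0.01,0],
    [0,0,-0.04,0],
    [0,0,-0.08,0],
    [0,0,-0.12,0],
    [0,0,-0.14,0],
  ],
)

```text
clock: 47.18
position: [598.5, 86.3, 137.8]
ee_rot: [1.0, 0.007, 0.011, 0.008]
contact_force: [0.8, -0.2, -5.1]
gripper_width: 58.2
```

```bash
python3 - <<'E'
from h import *
get_image("side")
print(togo(480,283,85,100.3))
E
```

```text
(array([-0.1178, -0.1991,  0.049 ]), np.float64(-9.425872396278521), {'clock': 47.225, 'joints': array([ 0.42252954,  0.41506193, -0.19056246,  0.02951582, -0.94866547,
        1.14671085]), 'joint_vel': array([-0.00010854,  0.02596369, -0.01775264,  0.0065665 ,  0.08611427,
       -0.00117772]), 'joint_efforts': array([-6.39746245e-02, -3.50053704e+01,  1.52312136e+01,  3.42216007e+00,
       -1.71097987e-01,  9.92358946e-04]), 'position': array([599.55004004,  86.50595773, 140.02065224]), 'ee_rot': array([0.99986336, 0.007723  , 0.01247907, 0.00760841]), 'contact_force': array([ 1.43763334,  0.93616441, -2.67259578]), 'wrist_torque': array([ 0.07135659, -0.04581252,  0.02810668]), 'gripper_width': 58.24372949102112})
```

Request:
jog_arm(
  increments=[
    [-0.02,-0.04,0,-3],
    [-0.045,-0.085,0,-6],
    [-0.075,-0.13,0,-9.4],
    [-0.1,-0.17,0.01,-9.4],
    [-0.1178,-0.1991,0.03,-9.4],
    [-0.1178,-0.1991,0.049,-9.4],
    [-0.1178,-0.1991,0.049,-9.4],
    [-0.1178,-0.1991,0.049,-9.4],
  ],
)

```text
clock: 48.22
position: [480.2, 282.6, 85.0]
ee_rot: [0.996, 0.089, 0.012, 0.009]
contact_force: [0.6, 0.0, -5.0]
gripper_width: 58.2
```

```bash
python3 -c "
from h import *
get_image('side')"; python3 snap.py wrist pics/w36.png;python3 -c "
import cv2
cv2.imwrite('pics/c27.png',cv2.resize(cv2.imread('pics/w36.png')[80:440,150:480],None,fx=2.2,fy=1.66,interpolation=2))"
```

```text
48.27 [480.5 282.8  85.5] 58.0 [ 0.84  0.41 -0.37  0.04 -0.79  0.88] [-0.2 -0.1 -5.2]
```

View pics/w36.png

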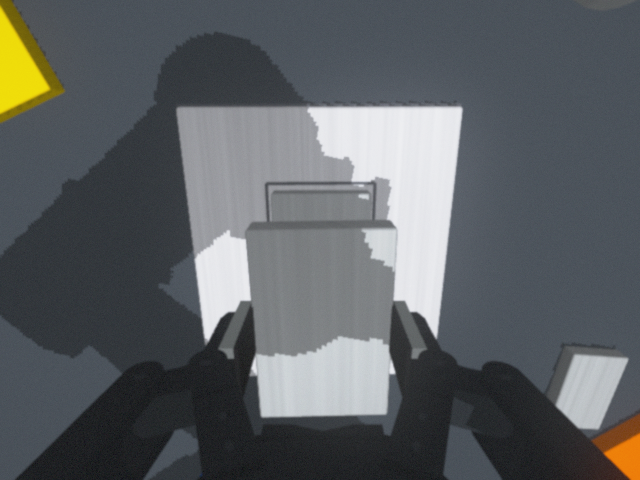

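```bash
cat > held.py <<'E'
from h import *
import pickle,sys,json
# usage: held.py pic h corners rectTopcorners tx ty tz
f,h,C,Q,tx,ty,tz=sys.argv[1],float(sys.argv[2]),json.loads(sys.argv[3]),json.loads(sys.argv[4]),*map(float,sys.argv[5:8])
s=pickle.load(open(f"pics/{f}.png.pkl","rb")); cm=cam("wrist",s)
P=p2w(cm,C,s["position"][2]+h)[:,:2]; c,wh,a=cv2.minAreaRect(P.astype(np.float32)); off=np.array(c)-s["position"][:2]
print("plate",np.round(c,1),np.round(wh,1),round(a,1),"off",off.round(2))
if Q:
    Q=p2w(cm,Q,15)[:,:2]; d=Q[1]-Q[0]; n=np.array([d[1],-d[0]])/np.hypot(*d); n=n if n[0]<0 else -n
    print("rect centre",(Q.mean(0)+n*50).round(1),np.degrees(np.arctan2(d[1],d[0])).round(1)+90,np.hypot(*d).round(1))
print(togo(tx-off[0],ty-off[1],tz,100.3)[:2],read_state()["position"])
E
python3 held.py w36 17.8 "[[248,229],[396,228],[387,415],[260,417]]" "[[267,183],[376,183]]" 480 283 26.5
```

```text
plate [479.6 283.4] [91.2 59.5] 10.3 off [-0.88  0.63]
rect centre [479.9 282.9] 10.099999999999994 68.2
(array([-0.0012, -0.0005,  0.0592]), np.float64(-0.07957885961042166)) [480.60330885 282.87182002  85.7401979 ]
```

Request:
jog_arm(
  increments=[
    [-0.0003,0.0005,0.015,0],
    [-0.0006,0.0,0.03,0],
    [-0.001,0,0.045,0],
    [-0.0012,-0.0005,0.054,0],
    [-0.0012,-0.0005,0.059,0],
    [-0.0012,-0.0005,0.059,0],
    [-0.0012,-0.0005,0.059,0],
  ],
)

```text
clock: 49.2
position: [481.2, 282.7, 27.2]
ee_rot: [0.996, 0.089, 0.013, 0.008]
contact_force: [1.2, 0.4, -5.0]
gripper_width: 58.1
```

```bash
python3 - <<'E'
from h import *
s=read_state();print(s["contact_force"],togo(480.9,282.4,25.2,100.3)[:2],s["ee_rot"])
E
```

```text
[ 1.19246388  0.40406097 -4.98243191] (array([-0.0004,  0.0002,  0.002 ]), np.float64(-0.06530542657117167)) [0.99589202 0.08929327 0.01283583 0.0078122 ]
```

Request:
jog_arm(
  increments=[
    [-0.0004,0.0002,0.0015,0],
    [-0.0004,0.0002,0.003,0],
    [-0.0004,0.0002,0.0035,0],
    [-0.0004,0.0002,0.0035,0],
  ],
)

```text
clock: 49.7
position: [481.2, 282.6, 25.2]
ee_rot: [0.996, 0.089, 0.013, 0.008]
contact_force: [-4.5, -1.1, 4.9]
gripper_width: 58.3
```

Request:
jog_arm(
  increments=[
    [0,0,0,0],
    [0,0,0,0],
    [0,0,0,0],
    [0,0,-0.02,0],
    [0,0,-0.06,0],
    [0,0,-0.11,0],
    [0,0,-0.11,0],
  ],
  hand=1,
)

```text
clock: 50.58
position: [480.4, 286.2, 139.6]
ee_rot: [0.996, 0.09, 0.017, 0.005]
contact_force: [-0.7, -0.3, -0.8]
gripper_width: 85.4
```

```bash
python3 -c "
from h import *
get_image('side')"; python3 snap.py wrist pics/w37.png;python3 -c "
import cv2
cv2.imwrite('pics/c28.png',cv2.resize(cv2.imread('pics/w37.png')[160:310,255:395],None,fx=4,fy=4,interpolation=2))"
```

```text
50.62 [478.9 285.  137.1] 85.2 [ 0.84  0.34 -0.32  0.04 -0.9   0.88] [ 0.4 -0.6 -0.1]
```

View pics/c28.png

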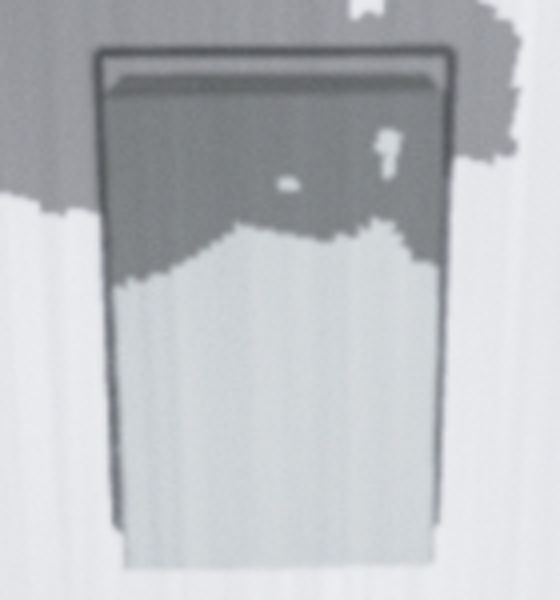

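```bash
python3 - <<'E'
from h import *
import pickle
s=pickle.load(open("pics/w37.png.pkl","rb"));cm=cam("wrist",s)
f=lambda L:[(255+x/4,160+y/4) for x,y in L]
P=p2w(cm,f([(107,95),(440,93),(433,567),(124,570)]),43)[:,:2]; print(P.mean(0).round(2),cv2.minAreaRect(P.astype(np.float32)))
Q=p2w(cm,f([(99,52),(453,50)]),15)[:,:2]; d=Q[1]-Q[0]; n=np.array([d[1],-d[0]])/np.hypot(*d); n=n if n[0]<0 else -n
print("rect centre",(Q.mean(0)+n*50).round(1),np.hypot(*d))
print(R.from_quat(s["ee_rot"]).as_matrix()[:,2])
print(togo(432,83,70,95)[:2])
E
```

```text
[479.64 283.43] ((479.7106018066406, 283.06072998046875), (91.42364501953125, 59.73940658569336), 10.434977531433105)
rect centre [479.7 282.8] 67.92278493649034
[ 0.03123918 -0.00897084 -0.99947168]
(array([-0.0828,  0.1886,  0.0665]), np.float64(5.237219818006338))
```

Request:
jog_arm(
  increments=[
    [-0.015,0.03,0,2],
    [-0.035,0.08,0,5.2],
    [-0.055,0.13,0.0,5.2],
    [-0.075,0.17,0.02,5.2],
    [-0.0828,0.1886,0.045,5.2],
    [-0.0828,0.1886,0.07,5.2],
    [-0.0828,0.1886,0.07,5.2],
    [-0.0828,0.1886,0.07,5.2],
  ],
)

```text
clock: 51.68
position: [432.4, 83.2, 66.5]
ee_rot: [0.999, 0.044, 0.014, 0.007]
contact_force: [-1.0, 0.4, 0.0]
gripper_width: 85.4
```

```bash
python3 -c "
from h import *
get_image('side')"; python3 snap.py wrist pics/w38.png
```

```text
51.73 [432.6  83.4  66.9] 85.3 [ 0.58  0.27 -0.68  0.04 -0.61  1.04] [0.3 0.5 0. ]
```

View pics/w38.png

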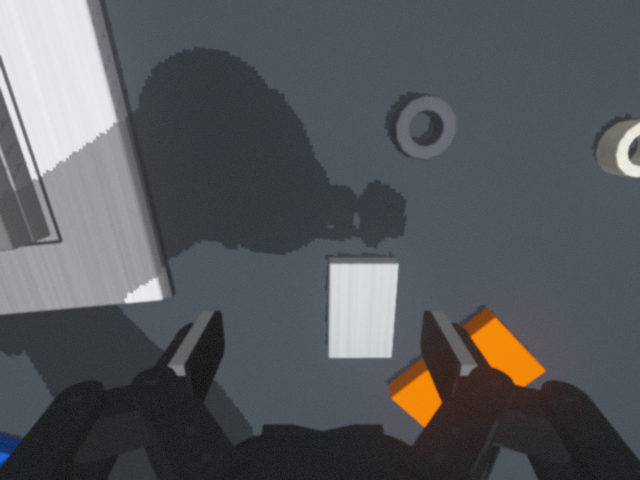

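```bash
python3 - <<'E'
from h import *
import pickle
s=pickle.load(open("pics/w38.png.pkl","rb"));cm=cam("wrist",s)
P=p2w(cm,[(329,264),(398,264),(391,357),(331,357)],12)[:,:2]; c,wh,a=cv2.minAreaRect(P.astype(np.float32)); print(c,wh,a)
O=p2w(cm,[(487,310),(545,370),(390,385)],12)[:,:2]; print(O.round(1))
print(togo(c[0],c[1],-2,90+(a if a<45 else a-90))[:2])
E
```

```text
(402.0836181640625, 55.275901794433594) (68.38359832763672, 43.28346252441406) 4.790966987609863
[[410.7 -26.9]
 [367.7 -78.6]
 [346.8  28.1]]
(array([-0.035 ,  0.0245,  0.0685]), np.float64(0.282663655142926))
```

Request:
jog_arm(
  increments=[
    [-0.01,0.008,0.005,0],
    [-0.025,0.018,0.01,0],
    [-0.035,0.0245,0.02,0],
    [-0.035,0.0245,0.025,0],
    [-0.035,0.0245,0.025,0],
  ],
  hand=0.4,
)

```text
clock: 52.4
position: [401.0, 55.9, 41.5]
ee_rot: [0.999, 0.045, 0.015, 0.006]
contact_force: [0.5, 0.6, -0.1]
gripper_width: 59.9
```

```bash
python3 -c "
from h import *
get_image('side')"; python3 snap.py wrist pics/w39.png
```

```text
52.45 [401.3  56.1  41.6] 59.7 [ 0.56  0.26 -0.79  0.05 -0.5   1.05] [-0.5  0.1  0.4]
```

View pics/w39.png

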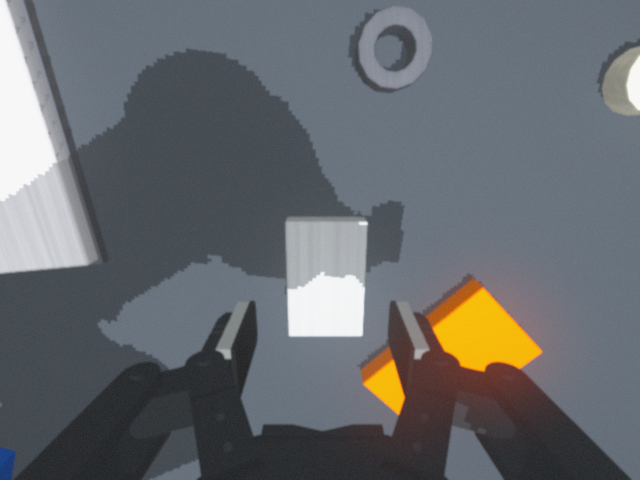

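```bash
python3 - <<'E'
from h import *
import pickle
s=pickle.load(open("pics/w39.png.pkl","rb"));cm=cam("wrist",s)
P=p2w(cm,[(286,219),(367,219),(363,336),(289,336)],12)[:,:2]; c,wh,a=cv2.minAreaRect(P.astype(np.float32)); print(c,wh,a)
print(p2w(cm,[(478,280),(362,380)],12)[:,:2].round(1))
print(togo(c[0],c[1],-2,90+(a if a<45 else a-90))[:2],read_state()["position"])
E
```

```text
(402.814208984375, 54.48760223388672) (70.63944244384766, 43.41071701049805) 4.7219977378845215
[[410.2 -29.8]
 [338.6  26.7]]
(array([-0.0001,  0.0013,  0.0437]), np.float64(0.3744562267049787)) [401.42485617  56.23623721  41.71007479]
```

Request:
jog_arm(
  increments=[
    [0,0.0013,0.012,0],
    [0,0.0013,0.026,0],
    [0,0.0013,0.037,0],
    [0,0.0013,0.0435,0],
    [0,0.0013,0.0435,0],
  ],
)

```text
clock: 53.12
position: [402.8, 54.4, -2.1]
ee_rot: [0.999, 0.045, 0.015, 0.006]
contact_force: [0.4, -0.6, 0.3]
gripper_width: 59.5
```

Request:
jog_arm(
  increments=[
    [0,0,0,0],
    [0,0,0,0],
    [0,0,0,0],
    [0,0,0,0],
  ],
  hand=-1,
)

```text
clock: 53.62
position: [403.0, 54.5, -1.4]
ee_rot: [0.999, 0.045, 0.015, 0.006]
contact_force: [-1.4, -0.9, 6.2]
gripper_width: 42.1
```

Request:
jog_arm(
  increments=[
    [0,0,-0.01,0],
    [0,0,-0.04,0],
    [0,0,-0.08,0],
    [0,0,-0.12,0],
    [0,0,-0.14,0],
  ],
)

```text
clock: 54.25
position: [398.9, 56.3, 141.0]
ee_rot: [0.999, 0.045, 0.017, 0.005]
contact_force: [0.4, 0.6, -3.0]
gripper_width: 42.1
```

```bash
python3 - <<'E'
from h import *
get_image("side")
print(togo(480,283,105,100.3)[:2],read_state()["ee_rot"])
E
```

```text
(array([ 0.0986, -0.2185,  0.039 ]), np.float64(-5.159543233198406)) [0.99881058 0.04492868 0.01845593 0.00426825]
```

Request:
jog_arm(
  increments=[
    [0.015,-0.035,0,-2],
    [0.035,-0.08,0,-5.2],
    [0.055,-0.125,0,-5.2],
    [0.08,-0.175,0,-5.2],
    [0.095,-0.21,0.02,-5.2],
    [0.0986,-0.2185,0.039,-5.2],
    [0.0986,-0.2185,0.039,-5.2],
    [0.0986,-0.2185,0.039,-5.2],
  ],
)

```text
clock: 55.3
position: [479.7, 282.4, 105.2]
ee_rot: [0.996, 0.09, 0.018, 0.005]
contact_force: [-0.5, -0.5, -2.8]
gripper_width: 41.8
```

```bash
python3 -c "
from h import *
get_image('side')"; python3 snap.py wrist pics/w40.png
```

```text
55.35 [480.  282.5 105.7] 42.1 [ 0.84  0.38 -0.36  0.04 -0.81  0.88] [-0.7  0.3 -2.3]
```

View pics/w40.png

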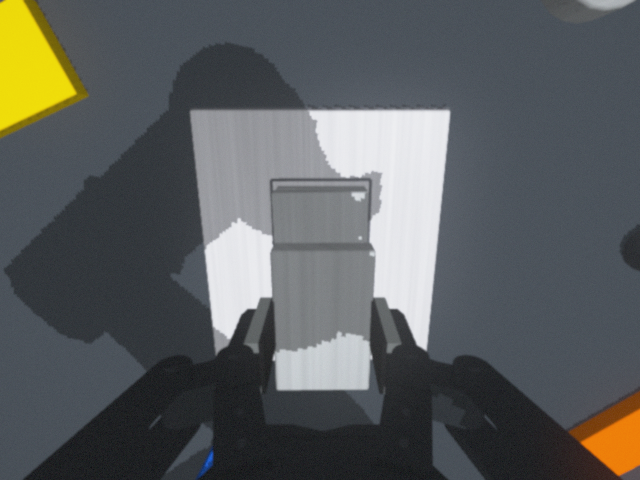

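```bash
python3 held.py w40 13.4 "[[271,250],[375,250],[369,389],[276,390]]" "[[271,180],[371,180]]" 480 283 43
```

```text
plate [479.5 283.6] [69.1 43.6] 10.4 off [-0.5   1.08]
rect centre [479.4 283.2] 10.200000000000003 68.3
(array([-0.0021, -0.0001,  0.063 ]), np.float64(0.004292636186505661)) [480.13032833 282.57323173 105.98272295]
```

Request:
jog_arm(
  increments=[
    [-0.0005,0.0,0.015,0],
    [-0.001,0.0,0.03,0],
    [-0.0015,0,0.045,0],
    [-0.0019,0,0.057,0],
    [-0.0021,0,0.0625,0],
    [-0.0021,0,0.0625,0],
    [-0.0021,0,0.0625,0],
  ],
)

```text
clock: 56.28
position: [480.8, 282.2, 43.9]
ee_rot: [0.996, 0.09, 0.019, 0.004]
contact_force: [-0.5, -0.2, -2.5]
gripper_width: 42.1
```

```bash
python3 - <<'E'
from h import *
s=read_state();print(s["contact_force"],togo(480.5,281.9,41.6,100.3)[:2],s["ee_rot"])
E
```

```text
[-0.48262402 -0.22542786 -2.50991065] (array([-0.0004,  0.0002,  0.0022]), np.float64(0.01565292828223619)) [0.9957485  0.08999486 0.01915548 0.00434937]
```

Request:
jog_arm(
  increments=[
    [-0.0004,0.0002,0.0015,0],
    [-0.0004,0.0002,0.003,0],
    [-0.0004,0.0002,0.0035,0],
    [-0.0004,0.0002,0.0035,0],
  ],
)

```text
clock: 56.78
position: [480.8, 282.2, 41.7]
ee_rot: [0.996, 0.09, 0.02, 0.004]
contact_force: [-2.2, -0.3, 4.7]
gripper_width: 42.1
```

Request:
jog_arm(
  increments=[
    [0,0,0,0],
    [0,0,0,0],
    [0,0,0,0],
    [0,0,-0.02,0],
    [0,0,-0.06,0],
    [0,0,-0.1,0],
    [0,0,-0.1,0],
  ],
  hand=0.9,
)

```text
clock: 57.65
position: [478.5, 284.3, 145.2]
ee_rot: [0.996, 0.09, 0.023, 0.002]
contact_force: [-0.4, -0.6, -0.1]
gripper_width: 81.2
```

```bash
python3 -c "
from h import *
get_image('side')"; python3 snap.py wrist pics/w41.png;python3 -c "
import cv2
cv2.imwrite('pics/c29.png',cv2.resize(cv2.imread('pics/w41.png')[160:310,255:395],None,fx=4,fy=4,interpolation=2))"
```

```text
57.7 [477.3 283.2 143. ] 81.2 [ 0.85  0.33 -0.33  0.04 -0.89  0.88] [-0.4 -0.7 -0.5]
```

View pics/c29.png

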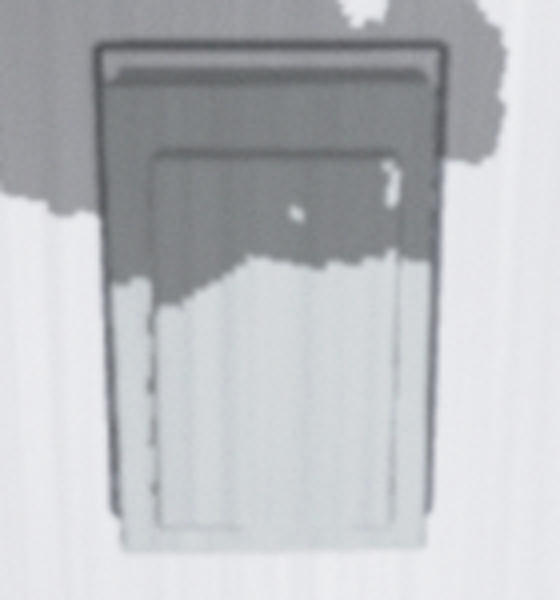

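```bash
python3 - <<'E'
from h import *
import pickle
s=pickle.load(open("pics/w41.png.pkl","rb"));cm=cam("wrist",s)
f=lambda L:[(255+x/4,160+y/4) for x,y in L]
for L,z in (([(153,159),(396,158),(393,525),(158,527)],55),([(106,85),(437,85),(426,550),(124,549)],43)):
  P=p2w(cm,f(L),z)[:,:2]; print(P.mean(0).round(2),cv2.minAreaRect(P.astype(np.float32)))
Q=p2w(cm,f([(98,45),(446,45)]),15)[:,:2]; d=Q[1]-Q[0]; n=np.array([d[1],-d[0]])/np.hypot(*d); n=n if n[0]<0 else -n
print("rect centre",(Q.mean(0)+n*50).round(1),np.hypot(*d))
print(R.from_quat(s["ee_rot"]).as_matrix()[:,2])
print(togo(437,-165.3,90,99.2)[:2])
E
```

```text
[479.82 282.81] ((479.842041015625, 282.8498229980469), (69.03730010986328, 43.75059509277344), 10.60722827911377)
[480.   282.97] ((479.9180908203125, 282.82464599609375), (91.29154968261719, 59.38079833984375), 10.626631736755371)
rect centre [479.7 282.9] 68.26100147289007
[ 0.04205629 -0.00207638 -0.99911309]
(array([-0.1212,  0.4328,  0.0518]), np.float64(1.1252698613654957))
```

Request:
jog_arm(
  increments=[
    [-0.012,0.04,0,0],
    [-0.026,0.09,0,0],
    [-0.04,0.145,0,0],
    [-0.056,0.2,0,0],
    [-0.071,0.255,0,0],
    [-0.087,0.31,0,0],
    [-0.103,0.365,0,0],
    [-0.115,0.41,0.01,-1],
    [-0.1212,0.4328,0.03,1],
    [-0.1212,0.4328,0.05,1],
  ],
)

```text
clock: 59.0
position: [435.5, -166.8, 89.9]
ee_rot: [0.997, 0.079, 0.018, 0.004]
contact_force: [-0.6, -0.3, 0.4]
gripper_width: 81.1
```

Request:
jog_arm(
  increments=[
    [0,0,0.01,0],
    [0,0,0.02,0],
    [0,0,0.02,0],
  ],
)

```text
clock: 59.38
position: [435.8, -166.6, 69.1]
ee_rot: [0.997, 0.08, 0.017, 0.003]
contact_force: [0.9, 0.1, -0.3]
gripper_width: 81.3
```

```bash
python3 -c "
from h import *
get_image('side')"; python3 snap.py wrist pics/w42.png
```

```text
59.42 [ 436.4 -166.7   69.8] 80.9 [-0.01  0.3  -0.6   0.01 -0.63  1.74] [ 0.  -0.6  0. ]
```

View pics/w42.png

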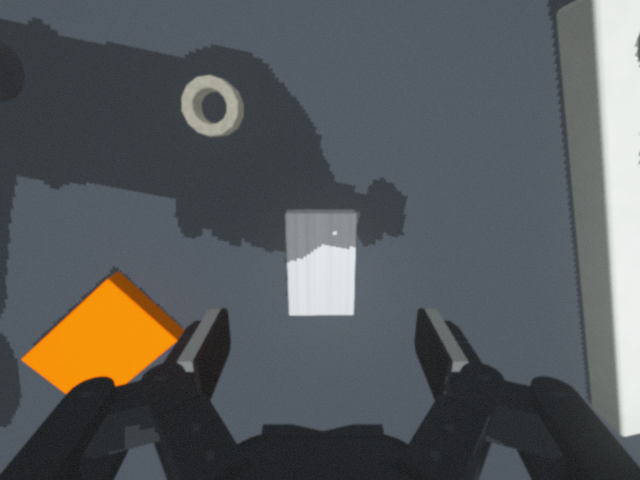

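```bash
python3 - <<'E'
from h import *
import pickle
s=pickle.load(open("pics/w42.png.pkl","rb"));cm=cam("wrist",s)
P=p2w(cm,[(286,213),(357,213),(354,316),(289,316)],12)[:,:2]; c,wh,a=cv2.minAreaRect(P.astype(np.float32)); print(c,wh,a)
print(togo(c[0],c[1],-2,90+(a if a<45 else a-90))[:2],read_state()["position"])
E
```

```text
(435.00360107421875, -165.97137451171875) (70.0345687866211, 43.23809814453125) 9.015779495239258
(array([-0.0042, -0.0017,  0.072 ]), np.float64(0.13857144392221699)) [ 436.68767712 -166.64333066   70.15641532]
```

Request:
jog_arm(
  increments=[
    [-0.001,-0.0005,0.015,0],
    [-0.002,-0.001,0.035,0],
    [-0.003,-0.0015,0.052,0],
    [-0.004,-0.0015,0.065,0],
    [-0.004,-0.0015,0.072,0],
    [-0.004,-0.0015,0.072,0],
  ],
  hand=0.4,
)

```text
clock: 60.22
position: [435.3, -166.1, -2.1]
ee_rot: [0.997, 0.08, 0.018, 0.004]
contact_force: [0.2, 0.7, -0.5]
gripper_width: 59.6
```

Request:
jog_arm(
  increments=[
    [0,0,0,0],
    [0,0,0,0],
    [0,0,0,0],
    [0,0,0,0],
  ],
  hand=-1,
)

```text
clock: 60.72
position: [435.8, -166.2, -1.1]
ee_rot: [0.997, 0.08, 0.019, 0.004]
contact_force: [-1.7, 0.0, 4.9]
gripper_width: 42.0
```

Request:
jog_arm(
  increments=[
    [0,0,-0.01,0],
    [0,0,-0.04,0],
    [0,0,-0.08,0],
    [0,0,-0.12,0],
    [0,0,-0.15,0],
    [0,0,-0.15,0],
  ],
)

```text
clock: 61.48
position: [431.2, -165.5, 151.2]
ee_rot: [0.997, 0.08, 0.022, 0.004]
contact_force: [0.2, 0.5, -3.0]
gripper_width: 42.0
```

```bash
python3 - <<'E'
from h import *
get_image("side")
print(togo(480,283,118,100.3)[:2],read_state()["ee_rot"],read_state()["position"])
E
```

```text
(array([ 0.1197, -0.4349,  0.0315]), np.float64(-1.1480627307315672)) [0.99659619 0.07986664 0.02010807 0.00360824] [ 429.82467058 -165.31516317  149.30951735]
```

Request:
jog_arm(
  increments=[
    [0.01,-0.04,0.02,0],
    [0.025,-0.09,0.0315,0],
    [0.04,-0.145,0.0315,0],
    [0.055,-0.2,0.0315,0],
    [0.07,-0.255,0.0315,0],
    [0.085,-0.31,0.0315,0],
    [0.1,-0.365,0.0315,0],
    [0.113,-0.41,0.0315,-1.1],
    [0.1197,-0.4349,0.0315,-1.1],
    [0.1197,-0.4349,0.0315,-1.1],
  ],
)

```text
clock: 62.78
position: [479.3, 283.7, 116.2]
ee_rot: [0.996, 0.09, 0.019, 0.005]
contact_force: [-1.8, -0.6, -2.3]
gripper_width: 41.9
```

Request:
jog_arm(
  increments=[
    [0,0,0,0],
    [0,0,0,0],
  ],
)

```text
clock: 63.02
position: [478.9, 282.2, 115.7]
ee_rot: [0.996, 0.089, 0.018, 0.005]
contact_force: [0.0, 0.6, -1.5]
gripper_width: 42.2
```

```bash
python3 -c "
from h import *
get_image('side')"; python3 snap.py wrist pics/w43.png
```

```text
63.08 [479.1 282.4 116. ] 41.7 [ 0.84  0.36 -0.35  0.04 -0.84  0.88] [-0.5 -0.8 -2.6]
```

View pics/w43.png

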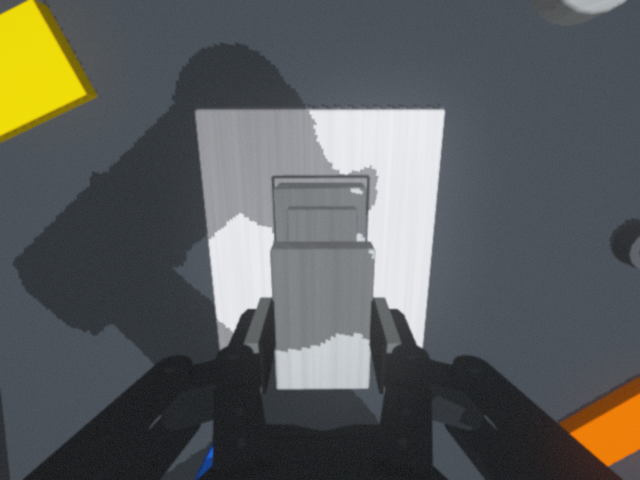

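```bash
python3 held.py w43 13.1 "[[272,249],[375,249],[369,388],[276,389]]" "[[273,178],[369,178]]" 480 283 55.2
```

```text
plate [478.9 283.5] [69.1 43.6] 10.3 off [-0.18  1.14]
rect centre [478.7 282.9] 10.099999999999994 68.3
(array([-0.0014,  0.0001,  0.061 ]), np.float64(-0.04813368337283919)) [479.24095696 282.59113585 116.22403014]
```

Request:
jog_arm(
  increments=[
    [-0.0005,0.0,0.015,0],
    [-0.001,0.0,0.03,0],
    [-0.0014,0,0.045,0],
    [-0.0016,0,0.056,0],
    [-0.0017,0,0.061,0],
    [-0.0017,0,0.061,0],
    [-0.0017,0,0.061,0],
  ],
)

```text
clock: 64.0
position: [480.2, 282.2, 55.6]
ee_rot: [0.996, 0.089, 0.019, 0.005]
contact_force: [0.6, -0.2, -2.2]
gripper_width: 41.5
```

```bash
python3 - <<'E'
from h import *
s=read_state();print(s["contact_force"],togo(479.9,281.9,53.9,100.3)[:2],s["ee_rot"])
E
```

```text
[ 0.64951524 -0.21139987 -2.17442643] (array([-0.0004,  0.0002,  0.0017]), np.float64(-0.045141969643566426)) [0.99579778 0.08946864 0.01901744 0.0045245 ]
```

Request:
jog_arm(
  increments=[
    [-0.0004,0.0002,0.0015,0],
    [-0.0004,0.0002,0.0025,0],
    [-0.0004,0.0002,0.003,0],
    [-0.0004,0.0002,0.003,0],
  ],
)

```text
clock: 64.5
position: [480.0, 282.2, 53.9]
ee_rot: [0.996, 0.09, 0.019, 0.004]
contact_force: [-1.8, -1.1, 6.0]
gripper_width: 42.0
```

Request:
jog_arm(
  increments=[
    [0,0,0,0],
    [0,0,0,0],
    [0,0,0,0],
    [0,0,-0.02,0],
    [0,0,-0.06,0],
    [0,0,-0.1,0],
    [0,0,-0.1,0],
    [0,0,-0.1,0],
  ],
  hand=0.9,
)

```text
clock: 65.5
position: [475.6, 282.3, 153.2]
ee_rot: [0.996, 0.089, 0.019, 0.004]
contact_force: [0.2, 0.2, -0.4]
gripper_width: 81.1
```

```bash
python3 -c "
from h import *
get_image('side')"; python3 snap.py wrist pics/w44.png;python3 -c "
import cv2
cv2.imwrite('pics/c30.png',cv2.resize(cv2.imread('pics/w44.png')[160:310,255:395],None,fx=4,fy=4,interpolation=2))"
```

```text
65.55 [475.5 282.1 152.7] 81.3 [ 0.85  0.32 -0.31  0.04 -0.92  0.88] [ 0.  -0.3 -0.3]
```

View pics/c30.png

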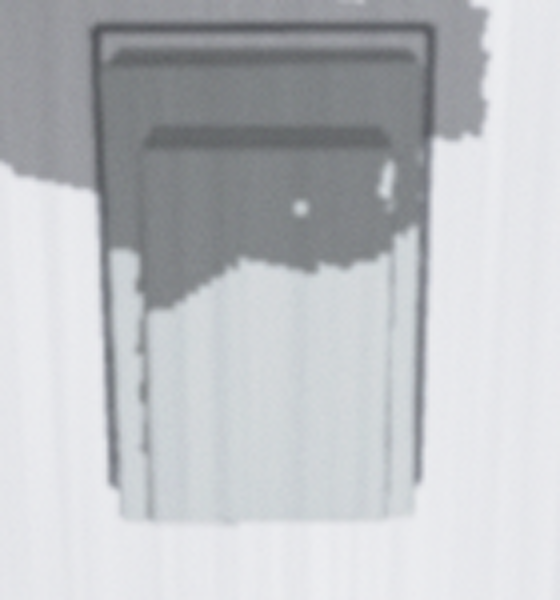

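```bash
python3 - <<'E'
from h import *
import pickle
s=pickle.load(open("pics/w44.png.pkl","rb"));cm=cam("wrist",s)
f=lambda L:[(255+x/4,160+y/4) for x,y in L]
for L,z in (([(146,150),(390,148),(387,520),(154,522)],67),):
  P=p2w(cm,f(L),z)[:,:2]; print(P.mean(0).round(2),cv2.minAreaRect(P.astype(np.float32)))
Q=p2w(cm,f([(95,28),(433,28)]),15)[:,:2]; d=Q[1]-Q[0]; n=np.array([d[1],-d[0]])/np.hypot(*d); n=n if n[0]<0 else -n
print("rect centre",(Q.mean(0)+n*50).round(1),np.hypot(*d))
s=read_state(); print(R.from_quat(s["ee_rot"]).as_matrix()[:,2], s["joints"], togo(539.4,-343.7,170,-12)[:2])
E
```

```text
[479.49 282.68] ((479.5343933105469, 282.57574462890625), (69.09134674072266, 42.93172073364258), 10.430232048034668)
rect centre [479.5 283.1] 68.30387681827995
[ 0.03739109 -0.00698356 -0.99927631] [ 0.84701799  0.31684589 -0.31478913  0.04103891 -0.92002739  0.87849966] (array([-0.0482,  0.6273, -0.0108]), np.float64(-67.74223815989723))
```

Request:
jog_arm(
  increments=[
    [-0.003,0.04,-0.01,8],
    [-0.007,0.09,-0.02,18],
    [-0.011,0.14,-0.02,28],
    [-0.015,0.19,-0.02,38],
    [-0.018,0.24,-0.02,48],
    [-0.022,0.29,-0.02,58],
    [-0.026,0.34,-0.02,68],
    [-0.03,0.39,-0.02,78],
    [-0.034,0.44,-0.02,88],
    [-0.038,0.49,-0.02,98],
  ],
  hand=-0.4,
)

```text
clock: 66.85
position: [524.0, -208.4, 176.3]
ee_rot: [0.719, -0.695, 0.015, -0.01]
contact_force: [0.2, 1.0, 0.4]
gripper_width: 26.0
```

```bash
python3 snap.py wrist pics/w45.png; python3 -c "
from h import *
print(togo(539.4,-343.7,170,-12)[:2],read_state()['position'])"
```

```text
66.85 [ 524.  -208.4  176.3] 26.0 [-0.09  0.31 -0.25  0.   -0.98  0.12] [0.2 1.  0.4]
(array([ 0.1311, -0.0112,  0.0078]), np.float64(13.490849790441814)) [ 524.54692715 -212.87287068  176.15523721]
```

Request:
jog_arm(
  increments=[
    [0.04,-0.003,0.003,6],
    [0.08,-0.007,0.006,13.5],
    [0.115,-0.01,0.008,13.5],
    [0.131,-0.011,0.008,13.5],
    [0.131,-0.011,0.008,13.5],
    [0.131,-0.011,0.008,13.5],
  ],
)

```text
clock: 67.65
position: [539.0, -342.6, 169.5]
ee_rot: [-0.629, 0.777, -0.014, 0.011]
contact_force: [-0.4, 0.1, 0.2]
gripper_width: 25.3
```

```bash
python3 -c "
from h import *
get_image('side')"; python3 snap.py wrist pics/w46.png;python3 snap.py top pics/t3.png; python3 - <<'E'
from h import *
import pickle
s=pickle.load(open("pics/w46.png.pkl","rb"))
print(togo(539.4,-343.7,50.5,-12)[:2],s["ee_rot"])
k=np.array([539.4,-343.7]);out=[]
cc=cam("wrist",s)
for ang in (-98,-102,-106):
      j=cv2.resize(cv2.imread(f"pics/w46.png"),None,fx=4,fy=4,interpolation=cv2.INTER_CUBIC)
      x,y=(w2p(cc,[*k,54])[0]*4).astype(int)
      for z,col in((66,(0,0,255)),(41,(0,255,0))):
        t=np.radians(ang);u=np.array([np.cos(t),np.sin(t)]);v=np.array([-u[1],u[0]])
        q=np.array([[*(k+u*a_*20+v*b_*7),z] for a_,b_ in((1,1),(1,-1),(-1,-1),(-1,1))])
        cv2.polylines(j,[((w2p(cc,q)+.5)*4).astype(int)],True,col,1)
      out.append(j[y-130:y+230,x-130:x+130])
cv2.imwrite(f"pics/fit6.png",np.hstack(out))
E
```

```text
67.7 [ 539.1 -342.5  169.8] 25.5 [-0.31  0.43 -0.06 -0.   -1.04  0.11] [0.3 0.1 0.3]
67.75 [ 539.3 -342.5  170.1] 25.8 [-0.31  0.43 -0.06 -0.   -1.04  0.11] [-0.8  0.3 -0.3]
(array([0.001 , 0.004 , 0.1196]), np.float64(0.06298700933783152)) [-0.62954649  0.77675711 -0.01417444  0.01089446]
```

View pics/fit6.png

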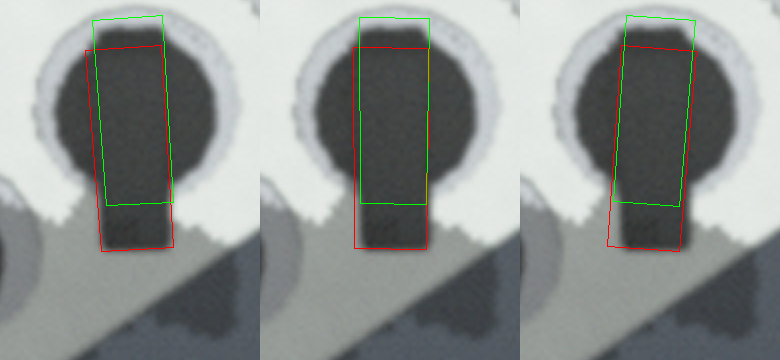

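View pics/t3.png

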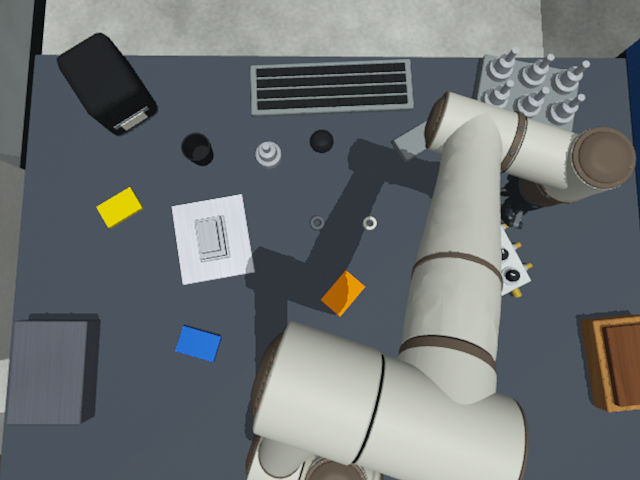

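View pics/w46.png

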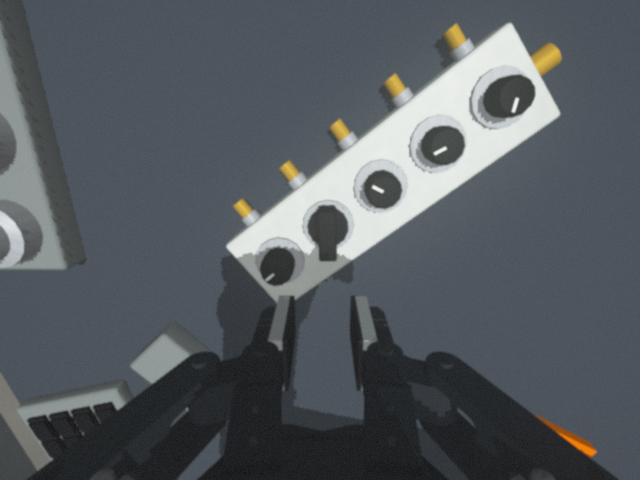

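Request:
jog_arm(
  increments=[
    [0.0003,0.001,0.03,0],
    [0.0005,0.002,0.06,0],
    [0.0008,0.003,0.09,0],
    [0.001,0.004,0.11,0],
    [0.001,0.004,0.119,0],
    [0.001,0.004,0.119,0],
  ],
)

```text
clock: 68.55
position: [539.5, -343.4, 51.1]
ee_rot: [-0.63, 0.776, -0.014, 0.011]
contact_force: [-0.1, 0.5, 0.4]
gripper_width: 25.7
```

Request:
jog_arm(
  increments=[
    [0,0,0,0],
    [0,0,0,0],
    [0,0,0,0],
    [0,0,0,0],
  ],
  hand=-1,
)

```text
clock: 69.05
position: [539.7, -343.5, 52.3]
ee_rot: [-0.63, 0.776, -0.015, 0.011]
contact_force: [-3.4, 1.6, 5.5]
gripper_width: 12.2
```

Request:
jog_arm(
  increments=[
    [0,0,0,-6],
    [0,0,0,-14],
    [0,0,0,-22],
    [0,0,0,-30],
    [0,0,0,-38],
    [0,0,0,-46],
    [0,0,0,-54],
    [0,0,0,-54],
  ],
)

```text
clock: 70.05
position: [539.6, -343.2, 52.3]
ee_rot: [0.913, -0.407, 0.018, -0.003]
contact_force: [-1.5, 1.7, 1.4]
gripper_width: 11.9
```

```bash
python3 -c "
from h import *
s=read_state();print(togo(539.4,-343.7,50.5,78)[:2],s['wrist_torque'],s['contact_force'])"
```

```text
(array([0.0002, 0.0005, 0.0018]), np.float64(-35.98747788962032)) [0.76798584 0.45296831 0.09974622] [-1.53488647  1.67386877  1.36328359]
```

Request:
jog_arm(
  increments=[
    [0,0,0,-7],
    [0,0,0,-14],
    [0,0,0,-21],
    [0,0,0,-28],
    [0,0,0,-35],
    [0,0,0,-40],
    [0,0,0,-44],
    [0,0,0,-44],
  ],
)

```text
clock: 71.05
position: [539.7, -343.2, 52.5]
ee_rot: [0.999, -0.039, 0.019, 0.003]
contact_force: [-0.6, 1.2, 2.6]
gripper_width: 12.3
```

```bash
python3 snap.py wrist pics/w47.png; python3 -c "
from h import *
s=read_state();print(togo(539.4,-343.7,50.5,78)[:2],s['wrist_torque'],s['contact_force'])"
```

```text
71.05 [ 539.7 -343.2   52.5] 12.3 [-0.32  0.56 -0.19 -0.01 -0.79  1.81] [-0.6  1.2  2.6]
(array([-0.0004,  0.0005,  0.002 ]), np.float64(7.548181136227015)) [ 0.67403828  0.38589191 -1.67255067] [-0.63062255  1.3283596   3.64197763]
```

View pics/w47.png

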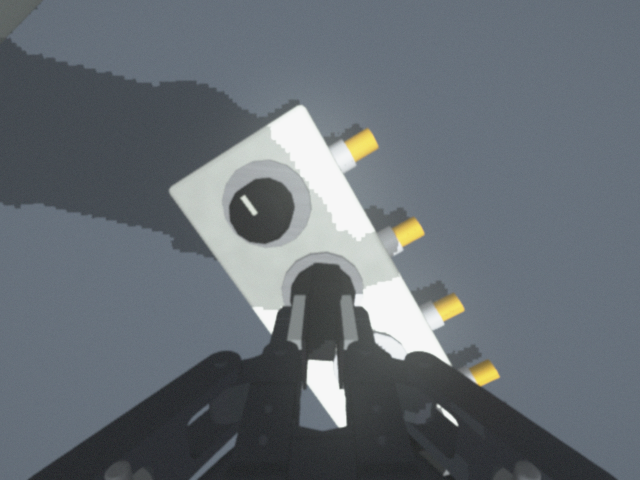

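Request:
jog_arm(
  increments=[
    [0,0,0,3],
    [0,0,0,5],
    [0,0,0,5],
  ],
)

```text
clock: 71.47
position: [539.7, -343.2, 52.5]
ee_rot: [0.996, -0.082, 0.018, 0.003]
contact_force: [0.9, -0.8, 1.4]
gripper_width: 12.1
```

Request:
jog_arm(
  increments=[
    [0,0,0,0],
    [0,0,0,0],
    [0,0,-0.03,0],
    [0,0,-0.06,0],
    [0,0,-0.09,0],
    [0,0,-0.12,0],
    [0,0,-0.14,0],
    [0,0,-0.14,0],
  ],
  hand=-0.4,
)

```text
clock: 72.47
position: [535.7, -342.6, 194.4]
ee_rot: [0.996, -0.081, 0.021, 0.003]
contact_force: [-0.7, 0.5, -0.3]
gripper_width: 25.6
```

```bash
python3 -c "
from h import *
get_image('side')"; python3 snap.py wrist pics/w48.png; python3 - <<'E'
from h import *
import pickle
s=pickle.load(open("pics/w48.png.pkl","rb"))
k=np.array([539.4,-343.7]);out=[]
cc=cam("wrist",s)
for ang in (-8,-12,-18):
      j=cv2.resize(cv2.imread(f"pics/w48.png"),None,fx=4,fy=4,interpolation=cv2.INTER_CUBIC)
      x,y=(w2p(cc,[*k,54])[0]*4).astype(int)
      for z,col in((66,(0,0,255)),(41,(0,255,0))):
        t=np.radians(ang);u=np.array([np.cos(t),np.sin(t)]);v=np.array([-u[1],u[0]])
        q=np.array([[*(k+u*a_*20+v*b_*7),z] for a_,b_ in((1,1),(1,-1),(-1,-1),(-1,1))])
        cv2.polylines(j,[((w2p(cc,q)+.5)*4).astype(int)],True,col,1)
      out.append(j[y-150:y+210,x-130:x+130])
cv2.imwrite(f"pics/fit7.png",np.hstack(out))
E
```

```text
72.53 [ 534.8 -342.   192.6] 25.5 [-0.32  0.41 -0.05 -0.   -1.08  1.73] [ 0.2 -0.5 -0.4]
```

View pics/fit7.png

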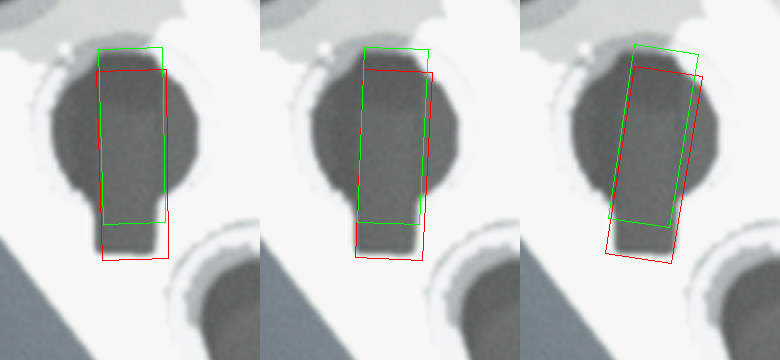

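View pics/w48.png

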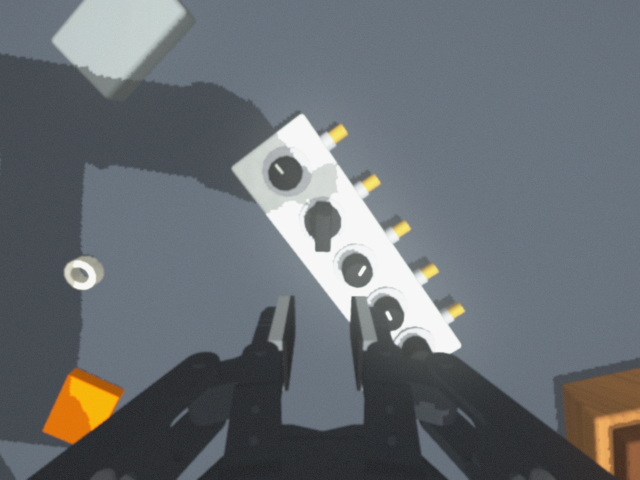

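```bash
python3 snap.py top pics/t4.png; python3 snap.py side pics/s48.png; python3 - <<'E'
import cv2,numpy as np
a=cv2.resize(cv2.imread('pics/t4.png')[185:295,165:260],(400,463),interpolation=2)
b=cv2.resize(cv2.imread('pics/s48.png')[190:240,265:350],(400,235),interpolation=2)
b=np.vstack([b,np.zeros((463-235,400,3),np.uint8)])
cv2.imwrite('pics/c31.png',np.hstack([a,b]))
E
```

```text
72.58 [ 534.3 -341.8  191.5] 25.7 [-0.32  0.41 -0.05 -0.   -1.08  1.73] [-1.1 -0.6  0.2]
72.62 [ 534.1 -341.7  191. ] 25.9 [-0.32  0.41 -0.05 -0.   -1.08  1.73] [ 0.1 -0.2 -0.3]
```

View pics/c31.png

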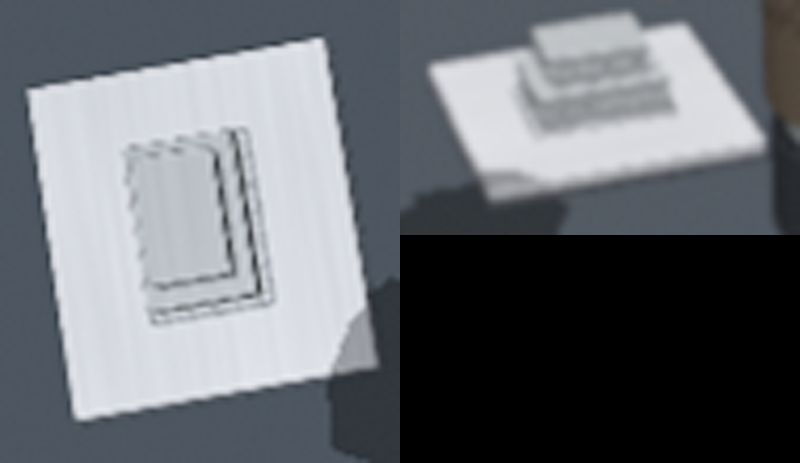

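```bash
python3 -c "
from bench import *
print(job_done())"
```

```text
the job is handed in; nothing more can be done
None
```

I shut the valve, stacked all four steel plates on the stage, opened the valve again and handed the job in at about 73 s. One valve check disagreed with the task, so I can't be sure the shut step counts.

**Valve:** I turned it clockwise to a hard stop before placing any plate. A second push with the closed fingers (about 12 N) did not move it. After the pile stood I turned it anticlockwise to its other hard stop. The two stops measure about 92° apart, which fits the stated 0 to π/2 range.

**Check that disagreed:** The bar did not line up as described at either stop.
- **Clockwise stop (taken as shut):** the bar was about 50° short of lying along the row.
- **Anticlockwise stop (taken as open):** the bar is about 55° from lying across the row.
- **Why I went with these:** I followed the stated direction and the stops, because the bar would not turn further either way. While finding the limits, before any plate was moved, I turned the valve to the other stop and then back to shut.

**Plates:** There were two large and two small. One small plate had moved about 4 cm before I reached it, so I located it again. Wrist pictures taken after each placement put each plate within about 1 mm and 1° of the scribed rectangle. The last top and side pictures show the pile still standing square.

**Other things:** I meant no contact with the round knobs and saw no sign of any. The pictures show the other objects where they were. The gripper tilted about 2° during the run, but the plates still lay flat. The fingertips also stood about 20 mm farther back than the stated nose length. My first grasps on the valve and on a plate therefore closed on nothing, and I corrected for that.

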